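# Pack a two-layer reagent shipment over a running temperature logger

### The arm

A 6-joint arm with a two-finger parallel gripper is mounted at the origin on a cart in front of the work surface, level with it; the furniture and walls round the work are solid. World frame = base frame: x ahead of the robot, y to its left, z up, the work surface at z = 0. Lengths are in m, angles in rad, forces in N, time in s.
With the tool pointing down it reaches from about 0.375 to 0.9 m from the base axis. Payload 3.1 kg.
Tool frame: the origin (TCP) lies at the very end of the fingers, on their centre line; the grasp point (between the pads) lies 19 mm behind it (manip.grasp_offset is the distance from the TCP to the grasp point, in m); x points along the fingers, z is the direction in which the jaws open and shut, and the axes are right-handed (so a half turn about x gives the same grasp; the last joint's range is limited). The gripper opens to 85 mm and grips with 20 to 120 N. Pads are 22 mm wide; open, the fingers measure 114 mm over their backs; the gripper's body (76 mm by 85 mm) begins 54 mm behind the grasp point. The pads swing forward as they close: fully open they stand 13 mm farther back than shut.
Start: joints at [0.938, 0.527, 1.433, -0, 1.181, -0.178], TCP at [0.275, 0.561, 0.231] pointing down, gripper open.
Joint ranges: [-3.08, 3.08], [-0.75, 2.2], [0.22, 2.44], [-1.43, 4.57], [0, 2.65], [-2.85, 2.85]. Speed limits (rad/s): [2.79, 2.79, 3.14, 3.14, 3.14, 3.14].

### API

Orientations are given as a unit quaternion [x, y, z, w].
In Python, from station import manip gives the robot as it stands.
- The arm moves only by the tool send_rows, never from a script. Its argument "steps" is a list that holds one entry, the list of rows, each a list of 5 numbers: the closure, from 0 (fully open) to 1 (shut), then the shift along the world's x, y, z in m, then the turn about the world's z in rad. A call has 1 to 8 rows; each row is the pose to reach, as a shift and turn from the pose commanded when the call began; what a row does not reach only later rows make up. A row lasts 1/8 s, in which the tool goes at most 62.5 mm and 10.7 degrees, less where a joint would pass 70% of its speed; a pose out of reach is approached as far as the arm can. A call with a gripper value outside its range is refused whole. The fingers move at their own pace and stop on an object; "grip_force" is the grip in N (left out, the last holds). Time passes only in rows, so rows that repeat a pose let the fingers close. It gives the time, the measured TCP pose, the force and the opening at its end, in the units of the state.
- manip.sense(): the state, without advancing time (a new reading comes with each control period).
- manip.snapshot(name): name is "side" or "top" or "wrist"; returns the picture (384x512x3 uint8, red, green, blue); there is no depth.
- manip.camera_params(name): a dict with "fx", "fy", "cx", "cy" (pixels), "D" ([k1, k2, p1, p2, k3] as OpenCV has them; the pictures are not rectified), "T" (4x4, takes a point from camera to world coordinates); the wrist camera has in their place "tool_from_camera" (4x4, takes a point from camera to tool coordinates, whose origin is the TCP and whose axes are the tool frame's). Camera axes: x right, y down, z forward; pixel columns grow to the right and rows downward; lengths in m; the calibration is good to about 2 mm. A picture is of the moment at which its call begins: read the wrist's pose just before it. camera_params takes no time and is no camera call.
- manip.sign_off(): hands the job in, once; it reports no verdict.
The state is a dict: "t": time; "q": joint angles; "qd": joint speeds; "tau": joint torques, N m; "tcp_pos": TCP position; "tool_rot": TCP orientation; "force": force on the tool from outside, world axes, zero at the start; "ft_torque": the same for the moment, N m; "finger_gap": opening from 0.0 (shut) to 1.0 (fully open).
Only numpy, scipy, OpenCV 4.12 (cv2) and the standard library are available. Lean on these libraries where they do the work, as an engineer would, in place of code of your own. Each camera call takes 0.05 s, during which the arm holds its last target.

### The job

Pack the white reagent jars into the dark transport box in two layers: feel for the unlit toggle of the temperature logger on its floor, flip it only if it is off so that it leans to the green dot (never switch a running logger off), and stand one jar upright on each of the four ring marks. Then lay the blue layer pad flat on those four jars, inside the walls, let go of it, and stand all the remaining jars, two to four of them, upright on the pad. Leave the timer, the marker and the red-capped bottle where they are.

Things in the scene. Friction and masses are not known exactly. Their poses are not given: they have to be found in the camera images.
- transport_box: dark grey open-topped insulated transport box, fixed to the bench; origin at the centre of its underside, x along its length, y across, z up. Inside 210 x 120 mm (x, y), walls 10 mm thick, floor 6 mm above the origin, rim 62 mm above the origin
- toggle_pivot (a point): pivot of the logger's toggle, flush with the logger's top, on the box's centre line, 22 mm above the box's origin. The logger is a fixed white block, 36 x 64 x 16 mm (x, y, z of the box), in the middle of the box's floor; its steel bat toggle is 6 mm thick and stands 13.5 mm up from the pivot
- logger_toggle (a joint): the logger's unlit toggle, rad: about -0.4 is off (leaning to -y of the box, to the grey dot), about +0.4 is on (leaning to +y of the box, to the green dot). It starts at either side. Pushed past upright with less than 1 N at its tip it falls over to the other side and stays there; it lies hidden once the layer pad is in
- toggle_tip (a point): tip of the logger's bat toggle, 13.5 mm from its pivot
- layer_pad: loose light-blue layer pad (separator board), 200 x 110 x 5 mm (x, y, z), 0.1 to 0.16 kg; origin at the centre of its underside. A black moulded grip stands up from its middle: 12 mm thick along x, 46 mm long along y, from 5 to 35 mm above the origin. In the box it has 5 mm to spare on every side and rests 40 mm above the box's origin, on the lower jars
- bench_mat: thin grey-green mat, 205 x 170 x 3 mm, fixed, on which the jars wait; origin at the centre of its underside. The jars stand in rows about 70 mm apart along its x and 55 mm along its y
- mark_0 (a point): centre of a pale ring mark (37 mm across) on the box's floor, at x -60, y -30 mm of the box's frame
- mark_1 (a point): centre of a pale ring mark (37 mm across) on the box's floor, at x -60, y 30 mm of the box's frame
- mark_2 (a point): centre of a pale ring mark (37 mm across) on the box's floor, at x 60, y -30 mm of the box's frame
- mark_3 (a point): centre of a pale ring mark (37 mm across) on the box's floor, at x 60, y 30 mm of the box's frame
- jar_0: white round reagent jar with screw cap, 33 mm diameter, 34 mm high, 35 to 70 g; origin at the centre of its base, z up through the cap. Six to eight of the jars are present
- jar_1: white round reagent jar with screw cap, 33 mm diameter, 34 mm high, 35 to 70 g; origin at the centre of its base, z up through the cap. Six to eight of the jars are present
- jar_2: white round reagent jar with screw cap, 33 mm diameter, 34 mm high, 35 to 70 g; origin at the centre of its base, z up through the cap. Six to eight of the jars are present
- jar_3: white round reagent jar with screw cap, 33 mm diameter, 34 mm high, 35 to 70 g; origin at the centre of its base, z up through the cap. Six to eight of the jars are present
- jar_4: white round reagent jar with screw cap, 33 mm diameter, 34 mm high, 35 to 70 g; origin at the centre of its base, z up through the cap. Six to eight of the jars are present
- jar_5: white round reagent jar with screw cap, 33 mm diameter, 34 mm high, 35 to 70 g; origin at the centre of its base, z up through the cap. Six to eight of the jars are present
- jar_6: white round reagent jar with screw cap, 33 mm diameter, 34 mm high, 35 to 70 g; origin at the centre of its base, z up through the cap. Six to eight of the jars are present
- jar_7: white round reagent jar with screw cap, 33 mm diameter, 34 mm high, 35 to 70 g; origin at the centre of its base, z up through the cap. Six to eight of the jars are present
- lab_timer: loose white bench timer, 88 x 89 x 16 mm, not to be disturbed; origin at the centre of its underside
- black_marker: loose black-capped marker pen, 135 mm long, not to be disturbed; origin under its middle
- buffer_bottle: loose red-capped glass bottle, 50 mm diameter, 117 mm high, not to be disturbed; origin at the centre of its base

How it is judged:
On the way, in this order (a step that is already met when the one before it is completed fails the run):
1. the logger is switched on and one jar stands on each of the four ring marks (value of joint logger_toggle above 0.25 rad and (((horizontal distance between jar_0 and mark_0 below 0.015 m and z of jar_0 in the frame of transport_box below 0.011 m) and angle between jar_0's own z axis and vertical below 0.12 rad) or ((horizontal distance between jar_1 and mark_0 below 0.015 m and z of jar_1 in the frame of transport_box below 0.011 m) and angle between jar_1's own z axis and vertical below 0.12 rad) or ((horizontal distance between jar_2 and mark_0 below 0.015 m and z of jar_2 in the frame of transport_box below 0.011 m) and angle between jar_2's own z axis and vertical below 0.12 rad) or ((horizontal distance between jar_3 and mark_0 below 0.015 m and z of jar_3 in the frame of transport_box below 0.011 m) and angle between jar_3's own z axis and vertical below 0.12 rad) or ((horizontal distance between jar_4 and mark_0 below 0.015 m and z of jar_4 in the frame of transport_box below 0.011 m) and angle between jar_4's own z axis and vertical below 0.12 rad) or ((horizontal distance between jar_5 and mark_0 below 0.015 m and z of jar_5 in the frame of transport_box below 0.011 m) and angle between jar_5's own z axis and vertical below 0.12 rad) or ((horizontal distance between jar_6 and mark_0 below 0.015 m and z of jar_6 in the frame of transport_box below 0.011 m) and angle between jar_6's own z axis and vertical below 0.12 rad) or ((horizontal distance between jar_7 and mark_0 below 0.015 m and z of jar_7 in the frame of transport_box below 0.011 m) and angle between jar_7's own z axis and vertical below 0.12 rad)) and (((horizontal distance between jar_0 and mark_1 below 0.015 m and z of jar_0 in the frame of transport_box below 0.011 m) and angle between jar_0's own z axis and vertical below 0.12 rad) or ((horizontal distance between jar_1 and mark_1 below 0.015 m and z of jar_1 in the frame of transport_box below 0.011 m) and angle between jar_1's own z axis and vertical below 0.12 rad) or ((horizontal distance between jar_2 and mark_1 below 0.015 m and z of jar_2 in the frame of transport_box below 0.011 m) and angle between jar_2's own z axis and vertical below 0.12 rad) or ((horizontal distance between jar_3 and mark_1 below 0.015 m and z of jar_3 in the frame of transport_box below 0.011 m) and angle between jar_3's own z axis and vertical below 0.12 rad) or ((horizontal distance between jar_4 and mark_1 below 0.015 m and z of jar_4 in the frame of transport_box below 0.011 m) and angle between jar_4's own z axis and vertical below 0.12 rad) or ((horizontal distance between jar_5 and mark_1 below 0.015 m and z of jar_5 in the frame of transport_box below 0.011 m) and angle between jar_5's own z axis and vertical below 0.12 rad) or ((horizontal distance between jar_6 and mark_1 below 0.015 m and z of jar_6 in the frame of transport_box below 0.011 m) and angle between jar_6's own z axis and vertical below 0.12 rad) or ((horizontal distance between jar_7 and mark_1 below 0.015 m and z of jar_7 in the frame of transport_box below 0.011 m) and angle between jar_7's own z axis and vertical below 0.12 rad)) and (((horizontal distance between jar_0 and mark_2 below 0.015 m and z of jar_0 in the frame of transport_box below 0.011 m) and angle between jar_0's own z axis and vertical below 0.12 rad) or ((horizontal distance between jar_1 and mark_2 below 0.015 m and z of jar_1 in the frame of transport_box below 0.011 m) and angle between jar_1's own z axis and vertical below 0.12 rad) or ((horizontal distance between jar_2 and mark_2 below 0.015 m and z of jar_2 in the frame of transport_box below 0.011 m) and angle between jar_2's own z axis and vertical below 0.12 rad) or ((horizontal distance between jar_3 and mark_2 below 0.015 m and z of jar_3 in the frame of transport_box below 0.011 m) and angle between jar_3's own z axis and vertical below 0.12 rad) or ((horizontal distance between jar_4 and mark_2 below 0.015 m and z of jar_4 in the frame of transport_box below 0.011 m) and angle between jar_4's own z axis and vertical below 0.12 rad) or ((horizontal distance between jar_5 and mark_2 below 0.015 m and z of jar_5 in the frame of transport_box below 0.011 m) and angle between jar_5's own z axis and vertical below 0.12 rad) or ((horizontal distance between jar_6 and mark_2 below 0.015 m and z of jar_6 in the frame of transport_box below 0.011 m) and angle between jar_6's own z axis and vertical below 0.12 rad) or ((horizontal distance between jar_7 and mark_2 below 0.015 m and z of jar_7 in the frame of transport_box below 0.011 m) and angle between jar_7's own z axis and vertical below 0.12 rad)) and (((horizontal distance between jar_0 and mark_3 below 0.015 m and z of jar_0 in the frame of transport_box below 0.011 m) and angle between jar_0's own z axis and vertical below 0.12 rad) or ((horizontal distance between jar_1 and mark_3 below 0.015 m and z of jar_1 in the frame of transport_box below 0.011 m) and angle between jar_1's own z axis and vertical below 0.12 rad) or ((horizontal distance between jar_2 and mark_3 below 0.015 m and z of jar_2 in the frame of transport_box below 0.011 m) and angle between jar_2's own z axis and vertical below 0.12 rad) or ((horizontal distance between jar_3 and mark_3 below 0.015 m and z of jar_3 in the frame of transport_box below 0.011 m) and angle between jar_3's own z axis and vertical below 0.12 rad) or ((horizontal distance between jar_4 and mark_3 below 0.015 m and z of jar_4 in the frame of transport_box below 0.011 m) and angle between jar_4's own z axis and vertical below 0.12 rad) or ((horizontal distance between jar_5 and mark_3 below 0.015 m and z of jar_5 in the frame of transport_box below 0.011 m) and angle between jar_5's own z axis and vertical below 0.12 rad) or ((horizontal distance between jar_6 and mark_3 below 0.015 m and z of jar_6 in the frame of transport_box below 0.011 m) and angle between jar_6's own z axis and vertical below 0.12 rad) or ((horizontal distance between jar_7 and mark_3 below 0.015 m and z of jar_7 in the frame of transport_box below 0.011 m) and angle between jar_7's own z axis and vertical below 0.12 rad))), for 0.2 s.
2. the layer pad lies level on the four jars inside the box, let go, with the logger still on (all of step 1 and horizontal distance between layer_pad and transport_box below 0.01 m and z of layer_pad in the frame of transport_box between 0.037 and 0.044 m and angle between layer_pad's own z axis and vertical below 0.04 rad and angle between the x axis of layer_pad and the x axis of transport_box, either way round below 0.12 rad and contact force between layer_pad and the fingers below 0.1 N), for 0.2 s.
At the end, for the whole second after the job is handed in: Toggle on (over 0.25 rad); a jar upright within 15 mm of each ring mark's centre; pad level (0.04 rad) on them, within 10 mm of the box's centre, lengthwise, 37 to 44 mm above the box's origin; every other jar upright (0.12 rad) with its base centre over the pad; all at rest and let go (all of step 2 and linear speed of each of layer_pad, jar_0, jar_1, jar_2, jar_3, jar_4, jar_5, jar_6, jar_7 below 0.03 m/s and angle between each of jar_0, jar_1, jar_2, jar_3, jar_4, jar_5, jar_6, jar_7's own z axis and vertical below 0.12 rad and ((z of jar_0 in the frame of layer_pad between 0.002 and 0.008 m and x of jar_0 in the frame of layer_pad between -0.1 and 0.1 m and y of jar_0 in the frame of layer_pad between -0.055 and 0.055 m) or (horizontal distance between jar_0 and mark_0 below 0.015 m and z of jar_0 in the frame of transport_box below 0.011 m) or (horizontal distance between jar_0 and mark_1 below 0.015 m and z of jar_0 in the frame of transport_box below 0.011 m) or (horizontal distance between jar_0 and mark_2 below 0.015 m and z of jar_0 in the frame of transport_box below 0.011 m) or (horizontal distance between jar_0 and mark_3 below 0.015 m and z of jar_0 in the frame of transport_box below 0.011 m)) and ((z of jar_1 in the frame of layer_pad between 0.002 and 0.008 m and x of jar_1 in the frame of layer_pad between -0.1 and 0.1 m and y of jar_1 in the frame of layer_pad between -0.055 and 0.055 m) or (horizontal distance between jar_1 and mark_0 below 0.015 m and z of jar_1 in the frame of transport_box below 0.011 m) or (horizontal distance between jar_1 and mark_1 below 0.015 m and z of jar_1 in the frame of transport_box below 0.011 m) or (horizontal distance between jar_1 and mark_2 below 0.015 m and z of jar_1 in the frame of transport_box below 0.011 m) or (horizontal distance between jar_1 and mark_3 below 0.015 m and z of jar_1 in the frame of transport_box below 0.011 m)) and ((z of jar_2 in the frame of layer_pad between 0.002 and 0.008 m and x of jar_2 in the frame of layer_pad between -0.1 and 0.1 m and y of jar_2 in the frame of layer_pad between -0.055 and 0.055 m) or (horizontal distance between jar_2 and mark_0 below 0.015 m and z of jar_2 in the frame of transport_box below 0.011 m) or (horizontal distance between jar_2 and mark_1 below 0.015 m and z of jar_2 in the frame of transport_box below 0.011 m) or (horizontal distance between jar_2 and mark_2 below 0.015 m and z of jar_2 in the frame of transport_box below 0.011 m) or (horizontal distance between jar_2 and mark_3 below 0.015 m and z of jar_2 in the frame of transport_box below 0.011 m)) and ((z of jar_3 in the frame of layer_pad between 0.002 and 0.008 m and x of jar_3 in the frame of layer_pad between -0.1 and 0.1 m and y of jar_3 in the frame of layer_pad between -0.055 and 0.055 m) or (horizontal distance between jar_3 and mark_0 below 0.015 m and z of jar_3 in the frame of transport_box below 0.011 m) or (horizontal distance between jar_3 and mark_1 below 0.015 m and z of jar_3 in the frame of transport_box below 0.011 m) or (horizontal distance between jar_3 and mark_2 below 0.015 m and z of jar_3 in the frame of transport_box below 0.011 m) or (horizontal distance between jar_3 and mark_3 below 0.015 m and z of jar_3 in the frame of transport_box below 0.011 m)) and ((z of jar_4 in the frame of layer_pad between 0.002 and 0.008 m and x of jar_4 in the frame of layer_pad between -0.1 and 0.1 m and y of jar_4 in the frame of layer_pad between -0.055 and 0.055 m) or (horizontal distance between jar_4 and mark_0 below 0.015 m and z of jar_4 in the frame of transport_box below 0.011 m) or (horizontal distance between jar_4 and mark_1 below 0.015 m and z of jar_4 in the frame of transport_box below 0.011 m) or (horizontal distance between jar_4 and mark_2 below 0.015 m and z of jar_4 in the frame of transport_box below 0.011 m) or (horizontal distance between jar_4 and mark_3 below 0.015 m and z of jar_4 in the frame of transport_box below 0.011 m)) and ((z of jar_5 in the frame of layer_pad between 0.002 and 0.008 m and x of jar_5 in the frame of layer_pad between -0.1 and 0.1 m and y of jar_5 in the frame of layer_pad between -0.055 and 0.055 m) or (horizontal distance between jar_5 and mark_0 below 0.015 m and z of jar_5 in the frame of transport_box below 0.011 m) or (horizontal distance between jar_5 and mark_1 below 0.015 m and z of jar_5 in the frame of transport_box below 0.011 m) or (horizontal distance between jar_5 and mark_2 below 0.015 m and z of jar_5 in the frame of transport_box below 0.011 m) or (horizontal distance between jar_5 and mark_3 below 0.015 m and z of jar_5 in the frame of transport_box below 0.011 m)) and ((z of jar_6 in the frame of layer_pad between 0.002 and 0.008 m and x of jar_6 in the frame of layer_pad between -0.1 and 0.1 m and y of jar_6 in the frame of layer_pad between -0.055 and 0.055 m) or (horizontal distance between jar_6 and mark_0 below 0.015 m and z of jar_6 in the frame of transport_box below 0.011 m) or (horizontal distance between jar_6 and mark_1 below 0.015 m and z of jar_6 in the frame of transport_box below 0.011 m) or (horizontal distance between jar_6 and mark_2 below 0.015 m and z of jar_6 in the frame of transport_box below 0.011 m) or (horizontal distance between jar_6 and mark_3 below 0.015 m and z of jar_6 in the frame of transport_box below 0.011 m)) and ((z of jar_7 in the frame of layer_pad between 0.002 and 0.008 m and x of jar_7 in the frame of layer_pad between -0.1 and 0.1 m and y of jar_7 in the frame of layer_pad between -0.055 and 0.055 m) or (horizontal distance between jar_7 and mark_0 below 0.015 m and z of jar_7 in the frame of transport_box below 0.011 m) or (horizontal distance between jar_7 and mark_1 below 0.015 m and z of jar_7 in the frame of transport_box below 0.011 m) or (horizontal distance between jar_7 and mark_2 below 0.015 m and z of jar_7 in the frame of transport_box below 0.011 m) or (horizontal distance between jar_7 and mark_3 below 0.015 m and z of jar_7 in the frame of transport_box below 0.011 m))); the robot touches nothing.
It fails at once if the timer is pushed more than 3 cm from its place (distance of lab_timer from where it was at the start of the episode above 0.03 m).
It fails at once if the marker is pushed more than 3 cm from its place (distance of black_marker from where it was at the start of the episode above 0.03 m).
It fails at once if the bottle is pushed more than 3 cm from its place (distance of buffer_bottle from where it was at the start of the episode above 0.03 m).
It fails at once if a logger that was already on is switched off (distance of toggle_tip from where it was at the start of the episode above 0.0088 m and value of joint logger_toggle below -0.2 rad).
Of jar_0, jar_1, jar_2, jar_3, jar_4, jar_5, jar_6, jar_7 only 6 to 8 are there at a start; the rules pass over those that are not, and their reading is None.
At some moment in a run one of layer_pad may be knocked a few centimetres aside while the robot is not near it.
Once in a run the grip may slacken for a moment while it holds something.
It also fails if it takes over 210 s, if anything falls off the work surface, if the arm or the gripper's body presses on something with over 40 N, if the wrist force passes 120 N, or if a joint passes its speed limit or range.

## Working session

There is one attempt and no reset: what is moved stays moved. The work goes in short steps, Python scripts to look and compute and a tool call to move; the robot and the scene stay as the last step left them, time stands still between calls to the robot, and variables do not carry over. Pictures are saved under pics/ and viewed, and the job is handed in when it is done.

Besides the shell and the picture viewer there is one more tool, called after ">>>" in YAML: its name, and indented under it one key for each argument. send_rows: Moves the arm, as the interface text tells. Its arguments: {"type":"object","properties":{"steps":{"type":"array","items":{"type":"array","items":{"type":"array","items":{"type":"number"}}}},"grip_force":{"type":"number"}},"required":["steps"]}

```bash
ls; mkdir -p pics; python3 - <<'E'
from station import manip
import cv2,numpy as np
s=manip.sense();print(s)
for n in("side","top","wrist"):
    im=manip.snapshot(n);cv2.imwrite(f"pics/{n}0.png",im[:,:,::-1]);p=manip.camera_params(n);print(n,p)
print(manip.grasp_offset)
E
```

```text
pics
{'t': 0.0, 'q': array([ 9.37535911e-01,  5.28476110e-01,  1.43387049e+00,  3.33143412e-05,
        1.18140043e+00, -1.78461935e-01]), 'qd': array([-0.00079973, -0.00088069, -0.00019521, -0.00071296, -0.00017059,
       -0.00142725]), 'tau': array([-8.23235550e-04, -4.42356348e+01, -1.78019428e+01, -3.85500534e-04,
        8.61633540e-03,  1.94209730e-05]), 'tcp_pos': array([0.27407499, 0.56092435, 0.23033763]), 'tool_rot': array([-0.37467383,  0.60056379,  0.37412967,  0.59914076]), 'force': array([-0.32784481,  0.20743858,  0.31615203]), 'ft_torque': array([ 0.05643032, -0.07928009,  0.00344282]), 'finger_gap': 0.9972181959670086}
side {'fx': 352.482681790174, 'fy': 352.482681790174, 'cx': 252.91833716493593, 'cy': 189.62990139425295, 'D': array([0.02219332, 0.        , 0.        , 0.        , 0.        ]), 'T': array([[-0.99426477, -0.08010767,  0.07085435,  0.51684265],
       [-0.10619352,  0.81798839, -0.56534763,  0.63682347],
       [-0.01266935, -0.5696295 , -0.82180394,  0.9994175 ],
       [ 0.        ,  0.        ,  0.        ,  1.        ]])}
top {'fx': 363.516899326
[... 353 characters left out ...]
0e-03, -1.47894426e-01, -9.88999386e-01,
         1.37116499e+00],
       [ 0.00000000e+00,  0.00000000e+00,  0.00000000e+00,
         1.00000000e+00]])}
wrist {'fx': 315.9938776134099, 'fy': 315.9938776134099, 'cx': 255.35190908189972, 'cy': 188.48260841569706, 'D': array([-0.067245,  0.      ,  0.      ,  0.      ,  0.      ]), 'tool_from_camera': array([[-1.50824461e-03, -2.63904398e-01,  9.64547663e-01,
        -1.42014611e-01],
       [-2.25175300e-04, -9.64548646e-01, -2.63905019e-01,
         6.69127966e-02],
       [ 9.99998837e-01, -6.15225631e-04,  1.39535054e-03,
         7.00702591e-04],
       [ 0.00000000e+00,  0.00000000e+00,  0.00000000e+00,
         1.00000000e+00]])}
0.0187
```

View pics/top0.png

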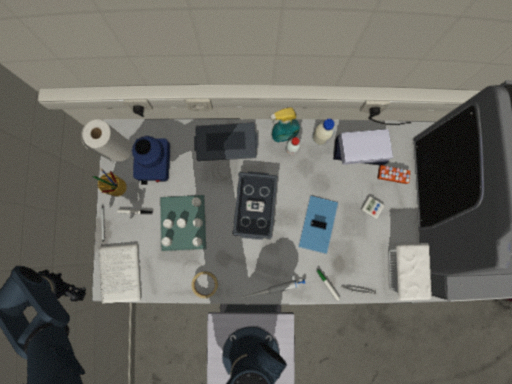

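View pics/side0.png

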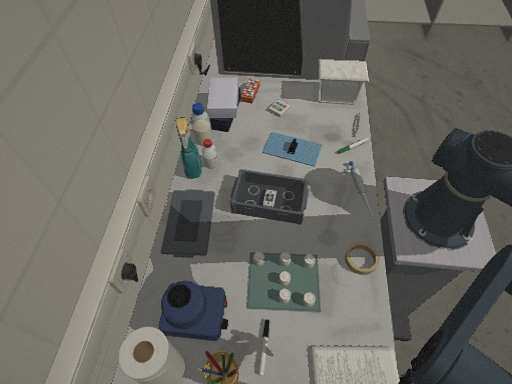

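View pics/wrist0.png

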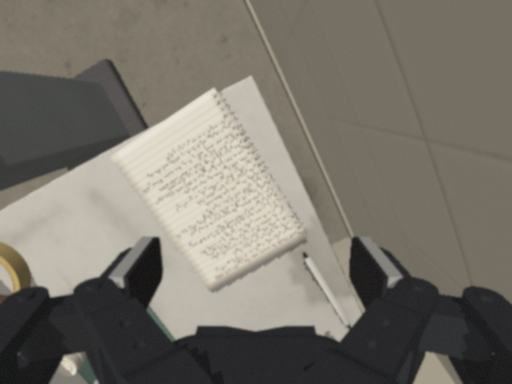

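The top view shows the box near (256,205), the mat near (182,222) with jars on it, and the pad near (320,224). I'll enlarge those areas.

```bash
python3 - <<'E'
import cv2
t=cv2.imread("pics/top0.png");s=cv2.imread("pics/side0.png")
def crop(im,x0,y0,w,h,k,n):
    cv2.imwrite(n,cv2.resize(im[y0:y0+h,x0:x0+w],None,fx=k,fy=k,interpolation=cv2.INTER_CUBIC))
crop(t,150,165,195,100,4,"pics/t0a.png")
crop(s,225,120,110,200,3,"pics/s0a.png")
crop(t,155,185,60,70,8,"pics/t0m.png")
crop(t,230,165,50,80,7,"pics/t0b.png")
E
```

```text
(no output)
```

View pics/t0a.png

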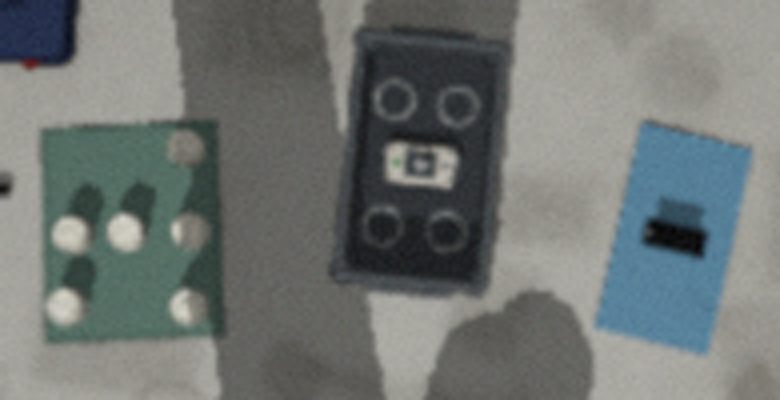

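View pics/s0a.png

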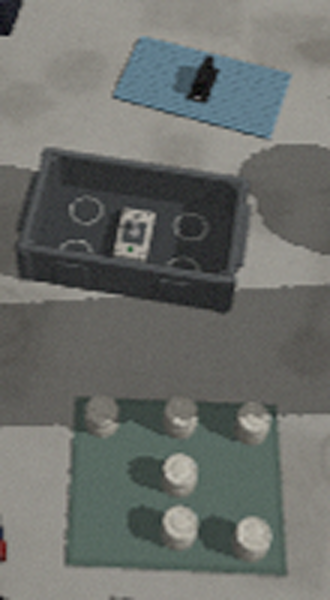

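View pics/t0m.png

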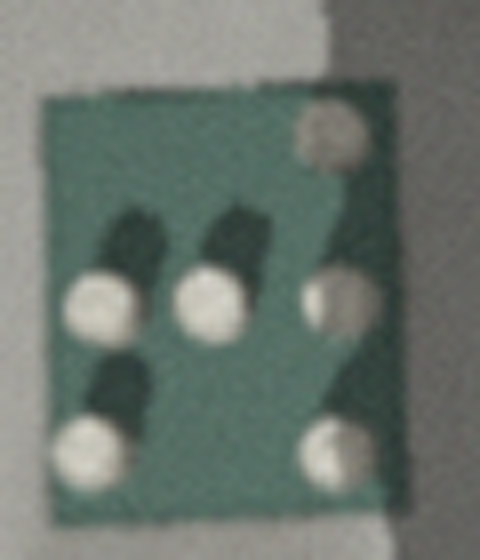

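View pics/t0b.png

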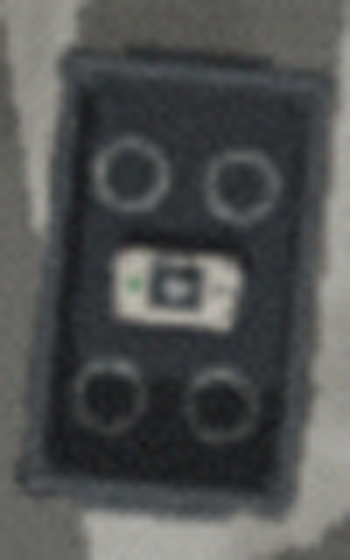

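```bash
cat > h.py <<'E'
import numpy as np,cv2
from station import manip
from scipy.spatial.transform import Rotation as R
def ray(name,uv,T=None):
    p=manip.camera_params(name)
    K=np.array([[p['fx'],0,p['cx']],[0,p['fy'],p['cy']],[0,0,1]])
    n=cv2.undistortPoints(np.array(uv,float).reshape(-1,1,2),K,p['D']).reshape(-1,2)
    if T is None: T=p['T']
    d=np.c_[n,np.ones(len(n))]@T[:3,:3].T
    return T[:3,3],d
def px(name,uv,z,T=None):
    o,d=ray(name,uv,T); return o+d*((z-o[2])/d[:,2:])
def toolT(s):
    T=np.eye(4);T[:3,:3]=R.from_quat(s['tool_rot']).as_matrix();T[:3,3]=s['tcp_pos'];return T
def wT(s): return toolT(s)@manip.camera_params('wrist')['tool_from_camera']
def proj(name,P,T=None):
    p=manip.camera_params(name)
    K=np.array([[p['fx'],0,p['cx']],[0,p['fy'],p['cy']],[0,0,1]])
    if T is None:T=p['T']
    C=np.linalg.inv(T)
    return cv2.projectPoints(np.array(P,float).reshape(-1,3),cv2.Rodrigues(C[:3,:3])[0],C[:3,3],K,p['D'])[0].reshape(-1,2)
def snap(name,fn,k=1):
    s=manip.sense();im=manip.snapshot(name)[:,:,::-1].copy()
    cv2.imwrite(fn,im if k==1 else cv2.resize(im,None,fx=k,fy=k,interpolation=cv2.INTER_CUBIC))
    return s
def st():
    s=manip.sense();M=R.from_quat(s['tool_rot']).as_matrix()
    z=M[:,2];print('t',round(s['t'],2),'tcp',s['tcp_pos'].round(4),'x',M[:,0].round(3),'z',z.round(3),'jawyaw',round(float(np.degrees(np.arctan2(z[1],z[0]))),2),'F',s['force'].round(2),'gap',round(s['finger_gap'],3),'q6',s['q'][5].round(2))
    return s
def fit(model,meas):
    A=np.array(model)[:,:2];B=np.array(meas)[:,:2];a=A-A.mean(0);b=B-B.mean(0)
    th=np.arctan2((a[:,0]*b[:,1]-a[:,1]*b[:,0]).sum(),(a*b).sum());c,s=np.cos(th),np.sin(th);Rm=np.array([[c,-s],[s,c]])
    t=B.mean(0)-Rm@A.mean(0);return t,np.degrees(th),B-(A@Rm.T+t)
E
python3 - <<'E'
from h import *
st()
rings=np.array([(130,174),(243,186),(110,395),(222,404)])/7+(230,165)
m=px('top',rings,.006);print(m.round(4))
print(fit([(60,30),(60,-30),(-60,30),(-60,-30)]*np.array([1e-3]),m))
rc=np.array([(360,30),(510,42),(487,293),(332,278)])/4+(150,165)
m=px('top',rc,.062);print(fit(np.array([(115,70),(115,-70),(-115,-70),(-115,70)])*1e-3,m))
j=np.array([(102,308),(210,304),(340,302),(332,137),(90,455),(336,455)])/8+(155,185)
print('jars',px('top',j,.037).round(4))
mc=np.array([(42,98),(392,82),(410,510),(58,522)])/8+(155,185)
m=px('top',mc,.003);print('mat',m.round(3),fit(np.array([(.1025,.085),(.1025,-.085),(-.1025,-.085),(-.1025,.085)]),m))
pc=np.array([(643,122),(750,148),(706,352),(597,326)])/4+(150,165)
m=px('top',pc,.005);print(fit(np.array([(.1,.055),(.1,-.055),(-.1,-.055),(-.1,.055)]),m))
E
```

```text
t 0.15 tcp [0.2742 0.561  0.2306] x [-0.001 -0.001 -1.   ] z [ 0.439  0.898 -0.002] jawyaw 63.94 F [ 0.47 -0.94 -0.01] gap 1.001 q6 -0.18
[[ 0.608   0.0073  0.006 ]
 [ 0.6017 -0.0541  0.006 ]
 [ 0.488   0.0173  0.006 ]
 [ 0.4835 -0.0427  0.006 ]]
(array([ 0.54531796, -0.01804531]), np.float64(-5.119009484752676), array([[ 0.00023837,  0.00079825],
       [-0.00068936, -0.0007746 ],
       [-0.00018788,  0.00013926],
       [ 0.00063886, -0.00016291]]))
(array([ 0.54466514, -0.01878571]), np.float64(-5.408184121790497), array([[-0.00204461, -0.00125928],
       [ 0.00063569,  0.00048376],
       [ 0.0009643 ,  0.00064432],
       [ 0.00044463,  0.00013119]]))
jars [[0.4763 0.3045 0.037 ]
 [0.4786 0.2543 0.037 ]
 [0.48   0.1942 0.037 ]
 [0.5563 0.1998 0.037 ]
 [0.4088 0.3078 0.037 ]
 [0.4101 0.1944 0.037 ]]
mat [[0.578 0.345 0.003]
 [0.587 0.177 0.003]
 [0.385 0.164 0.003]
 [0.378 0.33  0.003]] (array([0.48198051, 0.25393999]), np.float64(3.472076762499692), array([[-9.26436157e-04, -8.40393621e-05],
       [-2.58803644e-03,  1.57295018e-03],
       [ 3.66701662e-04,  1.20828113e-03],
       [ 3.14777094e-03, -2.69719195e-03]]))
(array([ 0.47928705, -0.25717876]), np.float64(-13.53442146278382), array([[-0.00176054, -0.00222349],
       [-0.00053236,  0.00265575],
       [ 0.00193326,  0.00226003],
       [ 0.00035965, -0.00269229]]))
```

>>> send_rows:
  steps:
    - [[0.4, 0.026, -0.039, 0, -0.132], [0.4, 0.052, -0.078, 0, -0.264], [0.4, 0.078, -0.117, 0, -0.396], [0.4, 0.104, -0.156, 0, -0.528], [0.4, 0.13, -0.195, 0, -0.66], [0.4, 0.156, -0.234, 0, -0.79], [0.4, 0.182, -0.273, 0, -0.92], [0.4, 0.206, -0.311, 0, -1.054]]

```text
t: 1.15
tcp_pos: [0.4812, 0.249, 0.2311]
tool_rot: [-0.02, 0.707, 0.02, 0.707]
force: [-0.2, 0.7, 0.2]
finger_gap: 0.603
```

```bash
python3 - <<'E'
from h import *
s=st();s=snap('wrist','pics/w1.png',1.5)
s=st();np.save('w1.npy',wT(s))
E
```

```text
t 1.15 tcp [0.4812 0.249  0.2311] x [-0. -0. -1.] z [ 0.998  0.057 -0.   ] jawyaw 3.29 F [-0.22  0.73  0.19] gap 0.603 q6 0.21
t 1.2 tcp [0.4847 0.2449 0.2312] x [ 0.003 -0.004 -1.   ] z [0.999 0.051 0.003] jawyaw 2.95 F [ 1.43 -1.93  0.02] gap 0.596 q6 0.22
```

View pics/w1.png

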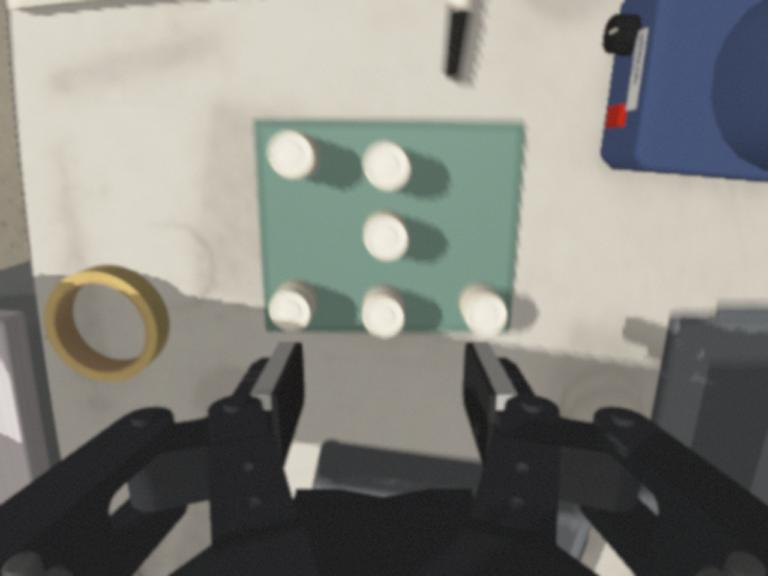

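The mat and six jars are in view, but the arm was still settling. I'll hold and take the picture again.

>>> send_rows:
  steps:
    - [[0.4, 0, 0, 0, 0], [0.4, 0, 0, 0, 0], [0.4, 0, 0, 0, 0]]

```text
t: 1.58
tcp_pos: [0.4796, 0.2515, 0.2312]
tool_rot: [-0.023, 0.707, 0.023, 0.707]
force: [0.3, 0.6, -0.1]
finger_gap: 0.601
```

```bash
python3 - <<'E'
from h import *
s=st();np.save('w1.npy',wT(s));snap('wrist','pics/w1.png',1.5)
st()
im=cv2.imread('pics/w1.png');cv2.imwrite('pics/w1c.png',cv2.resize(im[100:360,230:550],None,fx=2.2,fy=2.2))
E
```

```text
t 1.57 tcp [0.4796 0.2515 0.2312] x [-0.001  0.    -1.   ] z [ 0.998  0.064 -0.001] jawyaw 3.68 F [ 0.26  0.64 -0.12] gap 0.601 q6 0.21
t 1.62 tcp [0.4797 0.2514 0.2313] x [-0.  0. -1.] z [ 0.998  0.064 -0.   ] jawyaw 3.67 F [-0.06 -0.58  0.11] gap 0.596 q6 0.21
```

View pics/w1c.png

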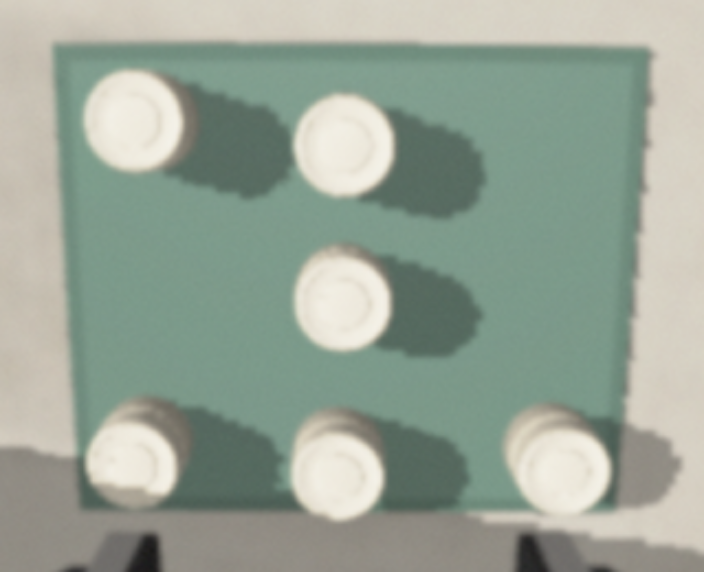

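```bash
python3 - <<'E'
from h import *
T=np.load('w1.npy')
j=(np.array([(133,121),(345,145),(342,299),(133,462),(339,473),(562,470)])/2.2+(230,100))/1.5
m=px('wrist',j,.037,T);print(m.round(4))
# cap radius check
a=px('wrist',(np.array([(294,145),(395,145)])/2.2+(230,100))/1.5,.037,T);print(np.linalg.norm(a[1]-a[0]))
E
```

```text
[[0.412  0.3145 0.037 ]
 [0.4788 0.3112 0.037 ]
 [0.481  0.2623 0.037 ]
 [0.4137 0.2019 0.037 ]
 [0.4839 0.2025 0.037 ]
 [0.5598 0.2084 0.037 ]]
0.0317581050759911
```

```bash
python3 - <<'E'
from h import *
T=np.load('w1.npy')
j=(np.array([(57,45),(650,50),(617,510),(82,508)])/2.2+(230,100))/1.5
m=px('wrist',j,.003,T);print(m.round(4),fit(np.array([(-.1025,.085),(.1025,.085),(.1025,-.085),(-.1025,-.085)]),m))
E
```

```text
[[0.379  0.3379 0.003 ]
 [0.581  0.3494 0.003 ]
 [0.5914 0.1825 0.003 ]
 [0.3882 0.1704 0.003 ]] (array([0.48488935, 0.26004989]), np.float64(3.340103700577031), array([[ 0.00140044, -0.00100422],
       [-0.0013069 , -0.00150248],
       [-0.00075319,  0.00133851],
       [ 0.00065965,  0.0011682 ]]))
```

```bash
python3 - <<'E'
from h import *
j=np.array([(66,565),(77,398),(277,405),(286,574)])/3+(225,120)
m=px('side',j,.003);print(m.round(4),fit(np.array([(.1025,.085),(.1025,-.085),(-.1025,-.085),(-.1025,.085)]),m))
rings=np.array([(86,209),(191,227)])/3+(225,120)
print(px('side',rings,.006).round(4))
E
```

```text
[[0.5765 0.3527 0.003 ]
 [0.5847 0.1853 0.003 ]
 [0.3824 0.1724 0.003 ]
 [0.374  0.3398 0.003 ]] (array([0.47939989, 0.26256877]), np.float64(3.3224493433113684), array([[-0.00035043, -0.00062168],
       [-0.00196221,  0.00165173],
       [ 0.00042403,  0.00065932],
       [ 0.00188862, -0.00168938]]))
[[ 0.5999 -0.0467  0.006 ]
 [ 0.4795 -0.0337  0.006 ]]
```

>>> send_rows:
  steps:
    - [[0.4, 0.001, 0.01, -0.05, 0], [0.4, 0.001, 0.01, -0.1, 0], [0.4, 0.001, 0.01, -0.15, 0], [0.4, 0.001, 0.01, -0.166, 0], [0.4, 0.001, 0.01, -0.166, 0], [0.4, 0.001, 0.01, -0.166, 0]]

```text
t: 2.38
tcp_pos: [0.4829, 0.2611, 0.067]
tool_rot: [-0.022, 0.706, 0.022, 0.708]
force: [0.2, 0.2, -0.1]
finger_gap: 0.598
```

```bash
python3 - <<'E'
from h import *
s=st();np.save('w2.npy',wT(s));snap('wrist','pics/w2.png',1.5)
E
```

```text
t 2.38 tcp [0.4829 0.2611 0.067 ] x [ 0.003  0.001 -1.   ] z [0.998 0.062 0.004] jawyaw 3.58 F [ 0.22  0.18 -0.09] gap 0.598 q6 0.23
```

View pics/w2.png

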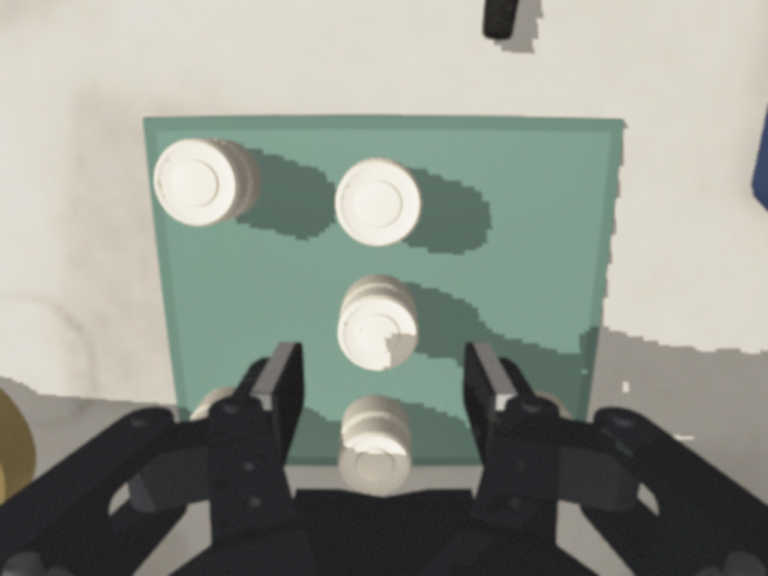

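```bash
python3 - <<'E'
from h import *
T=np.load('w2.npy')
m=px('wrist',np.array([(377,330),(378,203),(197,182)])/1.5,.037,T);print(m.round(4))
m=px('wrist',np.array([(146,118),(623,120)])/1.5,.003,T);print(m.round(4))
E
```

```text
[[0.4808 0.2626 0.037 ]
 [0.4783 0.3113 0.037 ]
 [0.4128 0.3151 0.037 ]]
[[0.3787 0.3381 0.003 ]
 [0.5797 0.3499 0.003 ]]
```

>>> send_rows:
  grip_force: 30
  steps:
    - [[0.4, -0.002, 0.001, -0.025, 0], [0.4, -0.002, 0.001, -0.054, 0], [0.4, -0.002, 0.001, -0.054, 0], [0.8, -0.002, 0.001, -0.054, 0], [0.8, -0.002, 0.001, -0.054, 0], [0.8, -0.002, 0.001, -0.054, 0], [0.8, -0.002, 0.001, -0.054, 0], [0.8, -0.002, 0.001, -0.054, 0]]

```text
t: 3.42
tcp_pos: [0.4808, 0.2618, 0.013]
tool_rot: [-0.022, 0.706, 0.022, 0.708]
force: [-0.8, 0.2, 6.6]
finger_gap: 0.369
```

```bash
python3 - <<'E'
from h import *
st()
E
```

```text
t 3.42 tcp [0.4808 0.2618 0.013 ] x [ 0.003  0.001 -1.   ] z [0.998 0.062 0.003] jawyaw 3.55 F [-0.84  0.16  6.59] gap 0.369 q6 0.23
```

>>> send_rows:
  steps:
    - [[0.8, 0, 0, 0.06, 0], [0.8, 0, 0, 0.12, 0], [0.8, 0.012, -0.05, 0.17, -0.02], [0.8, 0.024, -0.1, 0.17, -0.05], [0.8, 0.036, -0.16, 0.17, -0.08], [0.8, 0.048, -0.21, 0.17, -0.11], [0.8, 0.056, -0.26, 0.17, -0.14], [0.8, 0.064, -0.302, 0.17, -0.154]]

```text
t: 4.42
tcp_pos: [0.5435, -0.0425, 0.1818]
tool_rot: [0.033, 0.706, -0.033, 0.707]
force: [1.1, 0.7, -2.1]
finger_gap: 0.372
```

>>> send_rows:
  steps:
    - [[0.8, 0, 0, 0, 0], [0.8, 0, 0, 0, 0], [0.8, 0, 0, 0, 0], [0.8, 0, 0, 0, 0]]

```text
t: 4.92
tcp_pos: [0.5432, -0.0393, 0.1814]
tool_rot: [0.032, 0.706, -0.032, 0.706]
force: [0.5, -0.6, -0.6]
finger_gap: 0.367
```

```bash
python3 - <<'E'
from h import *
s=st();np.save('w3.npy',wT(s));snap('wrist','pics/w3.png',1.5)
im=cv2.imread('pics/w3.png');print(proj('wrist',[(.545,-.018,.006)],wT(s))*1.5)
E
```

```text
t 4.92 tcp [ 0.5432 -0.0393  0.1814] x [-0.  0. -1.] z [ 0.996 -0.09  -0.   ] jawyaw -5.17 F [ 0.47 -0.55 -0.57] gap 0.367 q6 -0.19
[[382.48756761 224.96555442]]
```

View pics/w3.png

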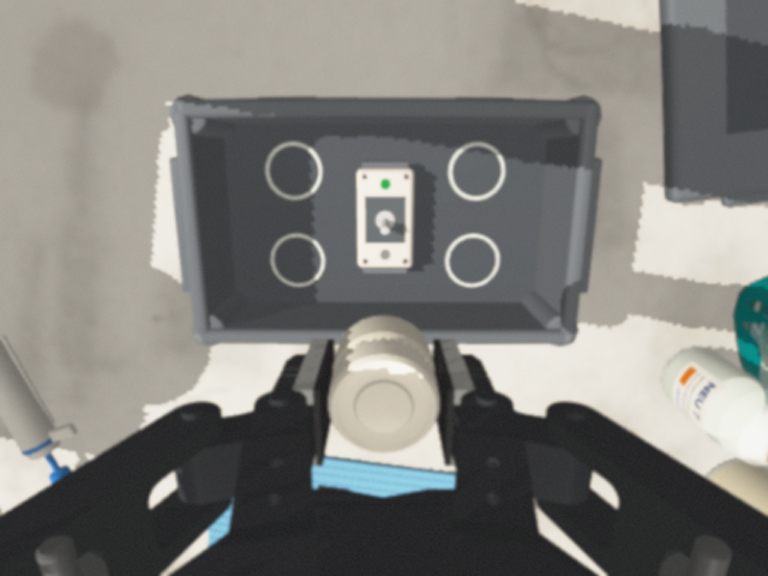

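```bash
python3 - <<'E'
from h import *
T=np.load('w3.npy')
im=cv2.imread('pics/w3.png');cv2.imwrite('pics/w3c.png',cv2.resize(im[150:280,330:440],None,fx=5,fy=5,interpolation=cv2.INTER_CUBIC))
m=px('wrist',np.array([(294,171),(476,171),(298,260),(472,260)])/1.5,.006,T);print(m.round(4))
t,a,r=fit(np.array([(-.06,.03),(.06,.03),(-.06,-.03),(.06,-.03)]),m);print(t,a,r.round(4))
for l in(-.4,.4,0):
  for rr in (.006,.0135):
    c,s=np.cos(np.radians(a)),np.sin(np.radians(a));y=rr*np.sin(l);print(l,rr,((proj('wrist',[(t[0]-s*y,t[1]+c*y,.022+rr*np.cos(l))],T)*1.5-(330,150))*5).round(0))
g=np.array([(0,.0),(0,.02),(0,-.02)]);
print((proj('wrist',[(t[0]-s*y,t[1]+c*y,.022) for _,y in g],T)*1.5-(330,150))*5)
E
```

```text
[[ 0.4904  0.0228  0.006 ]
 [ 0.6093  0.012   0.006 ]
 [ 0.4851 -0.0367  0.006 ]
 [ 0.604  -0.0475  0.006 ]]
[ 0.54722019 -0.01235756] -5.169267913820314 [[ 0.0003 -0.0001]
 [-0.0003 -0.0001]
 [ 0.0003  0.0001]
 [-0.0002  0.0001]]
-0.4 0.006 [[276. 372.]]
-0.4 0.0135 [[276. 404.]]
0.4 0.006 [[276. 335.]]
0.4 0.0135 [[276. 318.]]
0 0.006 [[276. 354.]]
0 0.0135 [[276. 362.]]
[[275.73767108 347.45528073]
 [275.8778487  188.3159541 ]
 [275.59574288 501.70995264]]
```

View pics/w3c.png

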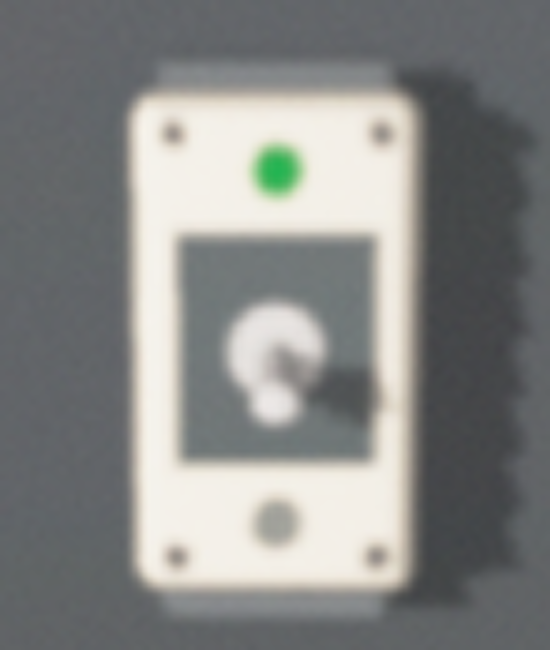

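The box is at (0.547, -0.012) with yaw -5.2°. The toggle's tip leans to the grey dot, so the logger is off. I'll place the held jar on mark_0.

>>> send_rows:
  steps:
    - [[0.8, -0.03, 0.001, 0, 0], [0.8, -0.0585, 0.002, 0, 0], [0.8, -0.0585, 0.002, -0.05, 0], [0.8, -0.0585, 0.002, -0.1, 0], [0.8, -0.0585, 0.002, -0.14, 0], [0.8, -0.0585, 0.002, -0.155, 0], [0.8, -0.0585, 0.002, -0.163, 0], [0.8, -0.0585, 0.002, -0.165, 0]]

```text
t: 5.98
tcp_pos: [0.4857, -0.0386, 0.0168]
tool_rot: [0.032, 0.706, -0.033, 0.707]
force: [-1.1, 0.2, -0.2]
finger_gap: 0.37
```

```bash
python3 - <<'E'
from h import *
st()
E
```

```text
t 5.97 tcp [ 0.4857 -0.0386  0.0168] x [ 0.001 -0.    -1.   ] z [ 0.996 -0.092  0.001] jawyaw -5.25 F [-1.09  0.23 -0.24] gap 0.37 q6 -0.22
```

Release, then rise.

>>> send_rows:
  steps:
    - [[0.8, 0, 0.001, -0.001, 0], [0.45, 0, 0.001, -0.001, 0], [0.45, 0, 0.001, -0.001, 0], [0.45, 0, 0.001, -0.001, 0], [0.45, 0, 0.001, 0.02, 0], [0.45, 0, 0.001, 0.06, 0], [0.45, 0.01, 0.001, 0.1, 0], [0.45, 0.01, 0.001, 0.12, 0]]

```text
t: 6.98
tcp_pos: [0.4954, -0.0377, 0.1381]
tool_rot: [0.032, 0.706, -0.033, 0.707]
force: [-0.3, -0.4, -0.2]
finger_gap: 0.548
```

```bash
python3 - <<'E'
from h import *
s=st();np.save('w4.npy',wT(s));snap('wrist','pics/w4.png',1.5)
E
```

```text
t 6.97 tcp [ 0.4954 -0.0377  0.1381] x [ 0.001 -0.001 -1.   ] z [ 0.996 -0.091  0.001] jawyaw -5.25 F [-0.29 -0.4  -0.16] gap 0.548 q6 -0.21
```

View pics/w4.png

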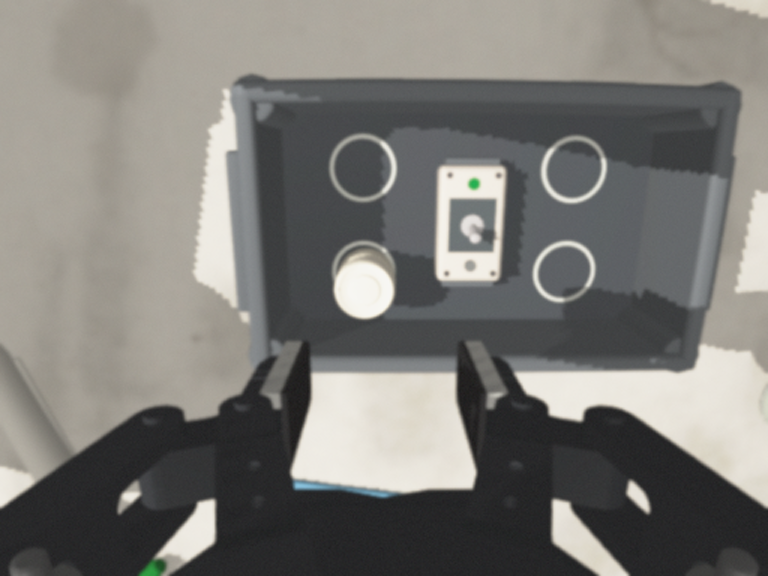

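```bash
python3 - <<'E'
from h import *
T=np.load('w4.npy')
print(px('wrist',np.array([(364,288)])/1.5,.04,T).round(4))
m=px('wrist',np.array([(363,167),(574,169),(565,271)])/1.5,.006,T)
t,a,r=fit(np.array([(-.06,.03),(.06,.03),(.06,-.03)]),m);print(t,a,r.round(4))
c,s=np.cos(np.radians(a)),np.sin(np.radians(a))
print((np.array([(-.06,-.03),(0,-.045),(0,-.02)])@np.array([[c,s],[-s,c]])+t).round(4))
E
```

```text
[[ 0.4856 -0.0376  0.04  ]]
[ 0.5474481  -0.01216283] -5.293908410739188 [[-0.0004  0.0003]
 [-0.     -0.0001]
 [ 0.0004 -0.0002]]
[[ 0.4849 -0.0365]
 [ 0.5433 -0.057 ]
 [ 0.5456 -0.0321]]
```

>>> send_rows:
  steps:
    - [[1.0, 0.025, -0.007, 0, 0], [1.0, 0.0485, -0.0125, 0, 0], [1.0, 0.0485, -0.0125, 0, 0], [1.0, 0.0485, -0.0125, -0.03, 0], [1.0, 0.0485, -0.0125, -0.06, 0], [1.0, 0.0485, -0.0125, -0.09, 0], [1.0, 0.0485, -0.0125, -0.11, 0], [1.0, 0.0485, -0.0125, -0.11, 0]]

```text
t: 8.02
tcp_pos: [0.54, -0.049, 0.0244]
tool_rot: [0.033, 0.709, -0.032, 0.704]
force: [-0.2, 0.2, 0.7]
finger_gap: -0.006
```

```bash
python3 - <<'E'
from h import *
s=st();np.save('w5.npy',wT(s));snap('wrist','pics/w5.png',1.5)
E
```

```text
t 8.03 tcp [ 0.54   -0.049   0.0244] x [-0.007  0.002 -1.   ] z [ 0.996 -0.092 -0.007] jawyaw -5.26 F [-0.19  0.19  0.67] gap -0.006 q6 -0.2
```

View pics/w5.png

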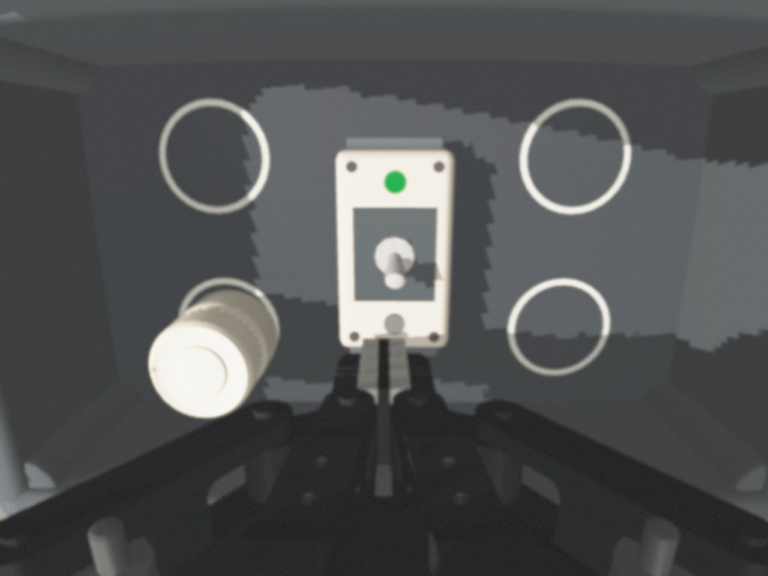

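>>> send_rows:
  steps:
    - [[1.0, 0, 0, 0, 0], [1.0, 0, 0, 0, 0], [1.0, 0, 0, 0, 0]]

```text
t: 8.45
tcp_pos: [0.5439, -0.0501, 0.027]
tool_rot: [0.032, 0.706, -0.033, 0.707]
force: [0.2, -0.6, -0.1]
finger_gap: -0.003
```

```bash
python3 - <<'E'
from h import *
s=st()
E
```

```text
t 8.45 tcp [ 0.5439 -0.0501  0.027 ] x [ 0.001 -0.    -1.   ] z [ 0.996 -0.092  0.001] jawyaw -5.27 F [ 0.22 -0.55 -0.07] gap -0.003 q6 -0.2
```

>>> send_rows:
  steps:
    - [[1.0, 0.001, 0.008, 0.001, 0], [1.0, 0.001, 0.014, 0.001, 0], [1.0, 0.002, 0.018, 0.001, 0], [1.0, 0.002, 0.022, 0.001, 0], [1.0, 0.002, 0.026, 0.001, 0], [1.0, 0.003, 0.028, 0.001, 0], [1.0, 0.003, 0.028, 0.001, 0]]

```text
t: 9.32
tcp_pos: [0.5459, -0.0229, 0.0272]
tool_rot: [0.032, 0.707, -0.033, 0.706]
force: [-2.2, -4.2, 0.8]
finger_gap: 0.002
```

```bash
python3 - <<'E'
from h import *
s=st();np.save('w6.npy',wT(s));snap('wrist','pics/w6.png',1.5)
E
```

```text
t 9.32 tcp [ 0.5459 -0.0229  0.0272] x [-0.001 -0.001 -1.   ] z [ 0.996 -0.091 -0.001] jawyaw -5.2 F [-2.2  -4.17  0.84] gap 0.002 q6 -0.15
```

View pics/w6.png

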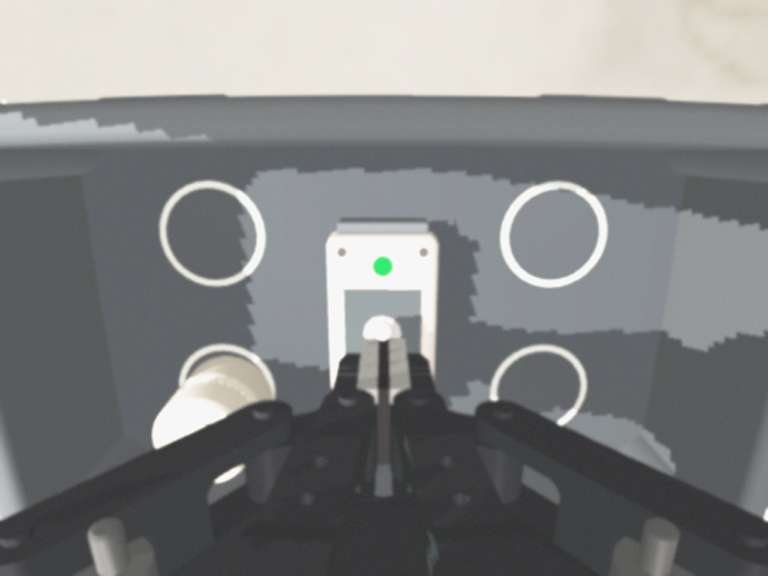

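>>> send_rows:
  steps:
    - [[1.0, -0.002, -0.015, 0, 0], [1.0, -0.002, -0.024, 0, 0], [1.0, -0.002, -0.024, 0, 0], [1.0, -0.002, -0.024, 0, 0]]

```text
t: 9.88
tcp_pos: [0.5445, -0.0461, 0.0273]
tool_rot: [0.033, 0.706, -0.033, 0.706]
force: [0.1, 0.6, -0.8]
finger_gap: -0.001
```

```bash
python3 - <<'E'
from h import *
s=st();np.save('w7.npy',wT(s));snap('wrist','pics/w7.png',1.5)
T=wT(s);t=np.array([.5474,-.0122]);a=np.radians(-5.2)
for l in(-.4,.4):
    y=.0135*np.sin(l);print(l,proj('wrist',[(t[0]-np.sin(a)*y,t[1]+np.cos(a)*y,.022+.0135*np.cos(l))],T)*1.5)
E
```

```text
t 9.88 tcp [ 0.5445 -0.0461  0.0273] x [-0.  0. -1.] z [ 0.996 -0.092 -0.   ] jawyaw -5.3 F [ 0.08  0.6  -0.8 ] gap -0.001 q6 -0.2
-0.4 [[382.03037051 289.05336474]]
0.4 [[381.93871012 254.21687757]]
```

View pics/w7.png

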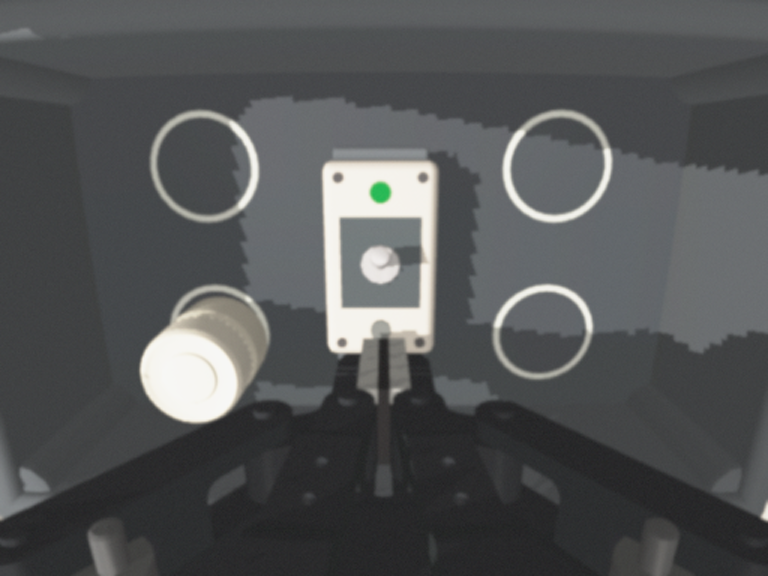

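The toggle tip now sits at the "on" position, as predicted. Next I'll take jar D to mark_3.

>>> send_rows:
  steps:
    - [[1.0, 0, 0, 0.06, 0], [0.4, 0, 0, 0.12, 0], [0.4, 0.004, 0.05, 0.14, 0.03], [0.4, 0.007, 0.1, 0.14, 0.06], [0.4, 0.01, 0.16, 0.14, 0.1], [0.4, 0.013, 0.21, 0.12, 0.13], [0.4, 0.0153, 0.2545, 0.08, 0.154], [0.4, 0.0153, 0.2545, 0.04, 0.154]]

```text
t: 10.92
tcp_pos: [0.5597, 0.2125, 0.0667]
tool_rot: [-0.024, 0.706, 0.024, 0.708]
force: [0.3, -0.6, 0.9]
finger_gap: 0.6
```

>>> send_rows:
  steps:
    - [[0.4, 0, 0, 0, 0], [0.4, 0, 0, 0, 0], [0.4, 0, 0, 0, 0]]

```text
t: 11.3
tcp_pos: [0.5613, 0.2081, 0.0693]
tool_rot: [-0.021, 0.705, 0.022, 0.708]
force: [0.1, -0.9, 0.3]
finger_gap: 0.602
```

```bash
python3 - <<'E'
from h import *
s=st();np.save('w8.npy',wT(s));snap('wrist','pics/w8.png',1.5)
E
```

```text
t 11.3 tcp [0.5613 0.2081 0.0693] x [ 0.004  0.001 -1.   ] z [0.998 0.061 0.004] jawyaw 3.5 F [ 0.07 -0.91  0.28] gap 0.602 q6 0.11
```

View pics/w8.png

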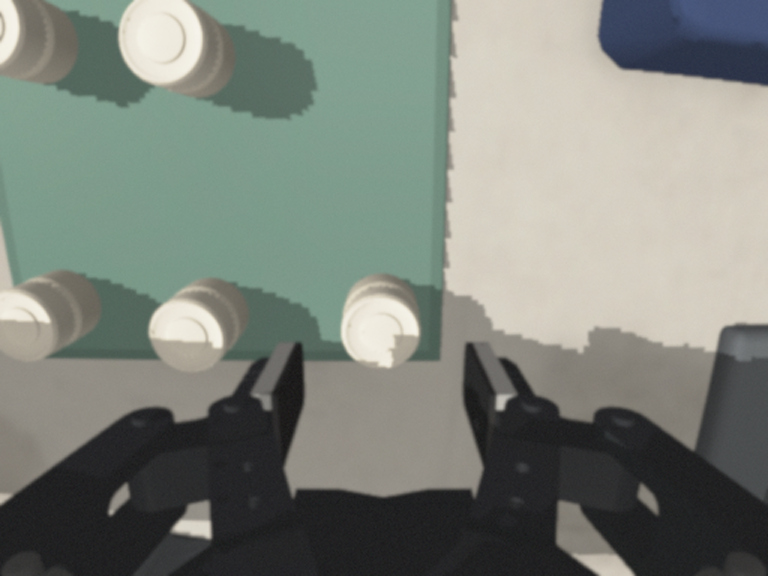

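>>> send_rows:
  steps:
    - [[0.4, -0.001, 0.001, -0.025, 0], [0.4, -0.001, 0.001, -0.055, 0], [0.4, -0.001, 0.001, -0.056, 0], [0.8, -0.001, 0.001, -0.056, 0], [0.8, -0.001, 0.001, -0.056, 0], [0.8, -0.001, 0.001, -0.056, 0], [0.8, -0.001, 0.001, -0.056, 0], [0.8, -0.001, 0.001, -0.055, 0]]

```text
t: 12.35
tcp_pos: [0.5591, 0.2095, 0.0128]
tool_rot: [-0.022, 0.706, 0.022, 0.707]
force: [-0.8, -0.6, 0.9]
finger_gap: 0.367
```

```bash
python3 - <<'E'
from h import *
s=st()
E
```

```text
t 12.35 tcp [0.5591 0.2095 0.0128] x [ 0.001  0.    -1.   ] z [0.998 0.062 0.001] jawyaw 3.55 F [-0.79 -0.61  0.9 ] gap 0.367 q6 0.11
```

>>> send_rows:
  steps:
    - [[0.8, 0, 0, 0.06, 0], [0.8, 0, 0, 0.12, 0], [0.8, 0.015, -0.05, 0.12, -0.04], [0.8, 0.03, -0.1, 0.12, -0.08], [0.8, 0.044, -0.15, 0.12, -0.12], [0.8, 0.0505, -0.1974, 0.12, -0.154], [0.8, 0.0505, -0.1974, 0.12, -0.154], [0.8, 0.0505, -0.1974, 0.12, -0.154]]

```text
t: 13.35
tcp_pos: [0.6086, 0.0123, 0.1319]
tool_rot: [0.033, 0.707, -0.032, 0.706]
force: [-1.3, 0.9, -0.5]
finger_gap: 0.366
```

```bash
python3 - <<'E'
from h import *
s=st();np.save('w9.npy',wT(s));snap('wrist','pics/w9.png',1.5)
E
```

```text
t 13.35 tcp [0.6086 0.0123 0.1319] x [-0.001  0.001 -1.   ] z [ 0.996 -0.092 -0.002] jawyaw -5.3 F [-1.33  0.88 -0.49] gap 0.366 q6 -0.07
```

View pics/w9.png

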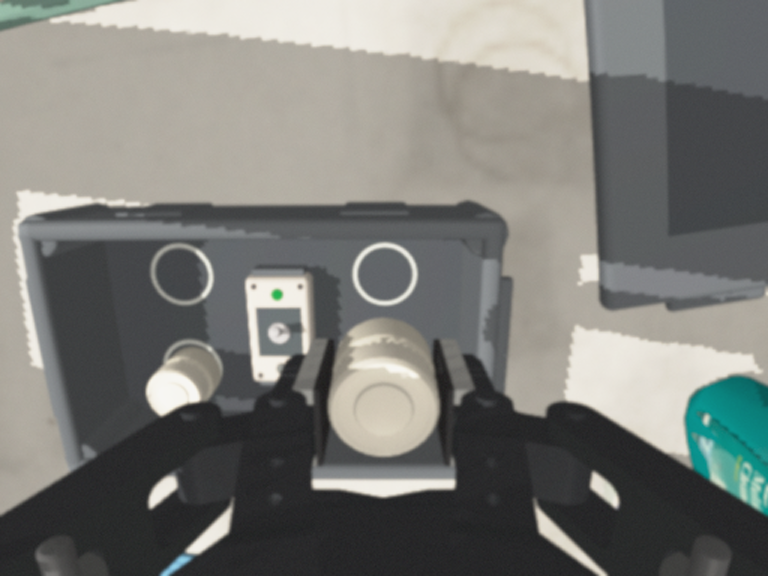

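>>> send_rows:
  steps:
    - [[0.8, 0.001, 0, -0.05, 0], [0.8, 0.001, 0, -0.09, 0], [0.8, 0.001, 0, -0.11, 0], [0.8, 0.001, 0, -0.116, 0], [0.8, 0.001, 0, -0.116, 0], [0.45, 0.001, 0, -0.116, 0], [0.45, 0.001, 0, -0.116, 0], [0.45, 0.001, 0, -0.116, 0]]

```text
t: 14.4
tcp_pos: [0.6088, 0.0125, 0.0173]
tool_rot: [0.033, 0.707, -0.032, 0.705]
force: [-4.5, 1.0, 4.1]
finger_gap: 0.546
```

```bash
python3 - <<'E'
from h import *
s=st()
E
```

```text
t 14.4 tcp [0.6088 0.0125 0.0173] x [-0.003  0.    -1.   ] z [ 0.996 -0.092 -0.003] jawyaw -5.25 F [-4.45  1.01  4.15] gap 0.546 q6 -0.07
```

>>> send_rows:
  steps:
    - [[0.45, 0, 0, 0, 0], [0.45, 0, 0, 0, 0]]

```text
t: 14.65
tcp_pos: [0.6088, 0.0125, 0.0173]
tool_rot: [0.033, 0.707, -0.032, 0.705]
force: [-5.6, 1.2, 5.3]
finger_gap: 0.545
```

```bash
python3 - <<'E'
from h import *
s=st();snap('wrist','pics/w10.png',1.5)
E
```

```text
t 14.65 tcp [0.6088 0.0125 0.0173] x [-0.003  0.001 -1.   ] z [ 0.996 -0.091 -0.003] jawyaw -5.25 F [-5.63  1.17  5.27] gap 0.545 q6 -0.07
```

View pics/w10.png

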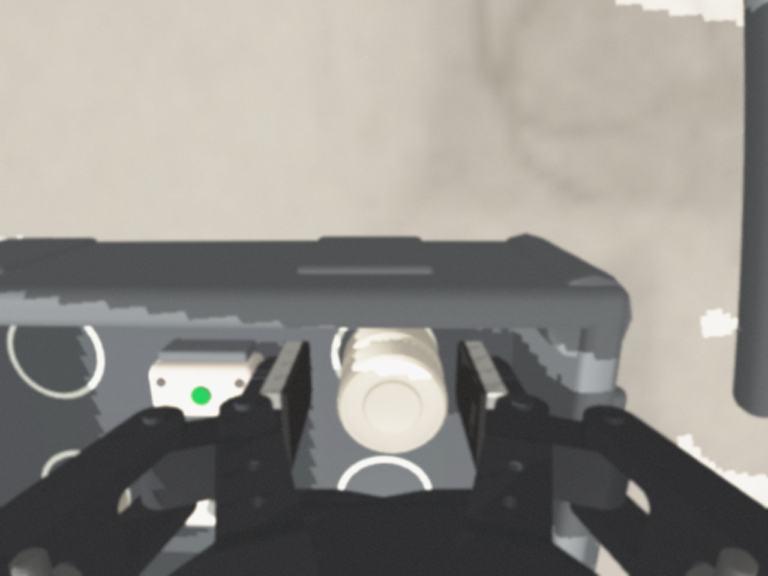

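>>> send_rows:
  steps:
    - [[0.53, -0.003, 0, 0, 0], [0.53, -0.003, 0, 0.01, 0], [0.53, -0.003, 0, 0.03, 0], [0.53, -0.003, 0, 0.06, 0], [0.5, -0.003, 0, 0.1, 0], [0.45, -0.003, -0.03, 0.14, 0], [0.45, -0.003, -0.03, 0.14, 0], [0.45, -0.003, -0.03, 0.14, 0]]

```text
t: 15.7
tcp_pos: [0.6071, -0.0178, 0.157]
tool_rot: [0.033, 0.706, -0.033, 0.707]
force: [0.2, 0.5, 0.6]
finger_gap: 0.548
```

```bash
python3 - <<'E'
from h import *
s=st();np.save('w11.npy',wT(s));snap('wrist','pics/w11.png',1.5)
E
```

```text
t 15.7 tcp [ 0.6071 -0.0178  0.157 ] x [ 0.001  0.    -1.   ] z [ 0.996 -0.092  0.001] jawyaw -5.3 F [0.2  0.51 0.58] gap 0.548 q6 -0.12
```

View pics/w11.png

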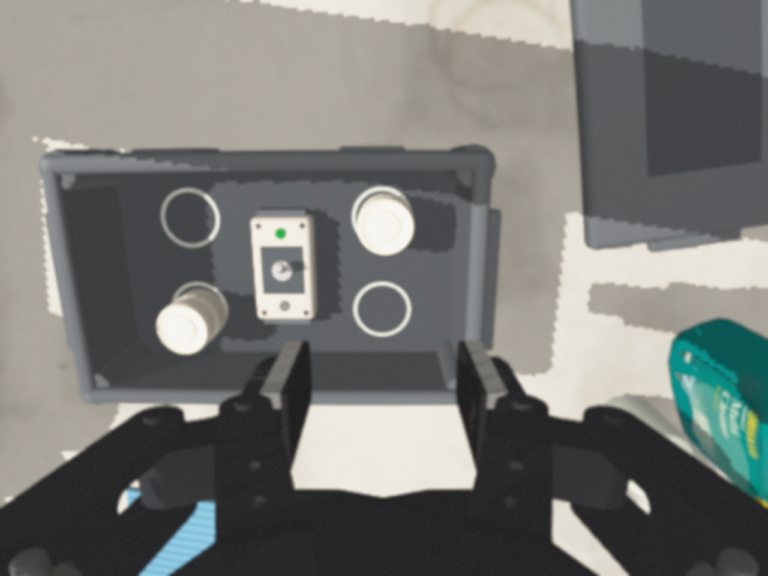

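```bash
python3 - <<'E'
from h import *
T=np.load('w11.npy')
print(px('wrist',np.array([(386,224),(188,327)])/1.5,.04,T).round(4))
print(px('wrist',np.array([(190,217),(381,308)])/1.5,.006,T).round(4))
E
```

```text
[[ 0.6118  0.0122  0.04  ]
 [ 0.4904 -0.037   0.04  ]]
[[ 0.4902  0.0235  0.006 ]
 [ 0.6034 -0.0469  0.006 ]]
```

>>> send_rows:
  steps:
    - [[0.4, -0.025, 0.04, 0.0, 0.03], [0.4, -0.045, 0.08, 0.0, 0.06], [0.4, -0.07, 0.12, 0, 0.09], [0.4, -0.095, 0.165, 0, 0.12], [0.4, -0.122, 0.22, -0.03, 0.154], [0.4, -0.122, 0.22, -0.088, 0.154], [0.4, -0.122, 0.22, -0.088, 0.154], [0.4, -0.122, 0.22, -0.088, 0.154]]

```text
t: 16.75
tcp_pos: [0.4858, 0.202, 0.0689]
tool_rot: [-0.022, 0.707, 0.022, 0.707]
force: [1.1, 0.7, 1.1]
finger_gap: 0.602
```

```bash
python3 - <<'E'
from h import *
s=st();np.save('w12.npy',wT(s));snap('wrist','pics/w12.png',1.5)
E
```

```text
t 16.75 tcp [0.4858 0.202  0.0689] x [ 0. -0. -1.] z [0.998 0.062 0.   ] jawyaw 3.54 F [1.09 0.72 1.15] gap 0.602 q6 0.12
```

View pics/w12.png

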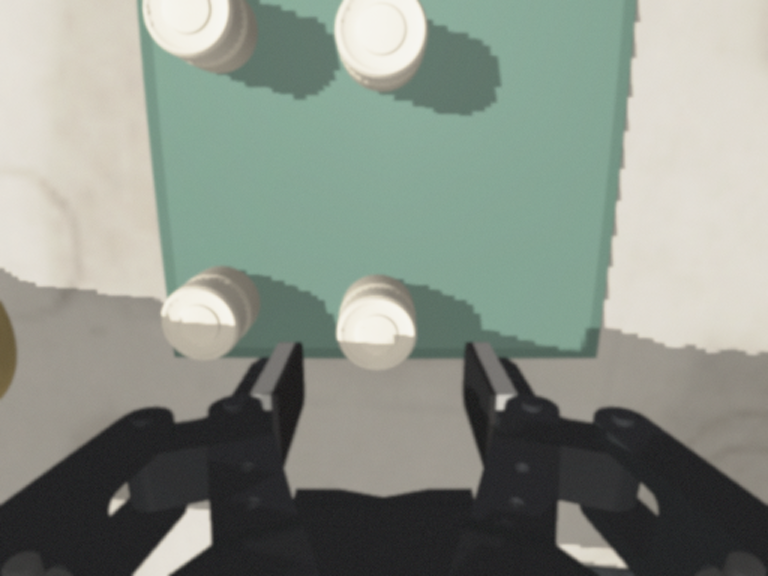

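>>> send_rows:
  steps:
    - [[0.4, -0.002, 0.001, -0.025, 0], [0.4, -0.002, 0.001, -0.055, 0], [0.4, -0.002, 0.001, -0.056, 0], [0.8, -0.002, 0.001, -0.056, 0], [0.8, -0.002, 0.001, -0.056, 0], [0.8, -0.002, 0.001, -0.056, 0], [0.8, -0.002, 0.001, -0.056, 0], [0.8, -0.002, 0.001, -0.055, 0]]

```text
t: 17.8
tcp_pos: [0.4843, 0.2032, 0.0147]
tool_rot: [-0.022, 0.706, 0.022, 0.708]
force: [-0.2, -0.3, -1.5]
finger_gap: 0.371
```

```bash
python3 - <<'E'
from h import *
s=st()
E
```

```text
t 17.8 tcp [0.4843 0.2032 0.0147] x [ 0.003  0.001 -1.   ] z [0.998 0.062 0.003] jawyaw 3.54 F [-0.24 -0.31 -1.48] gap 0.371 q6 0.12
```

>>> send_rows:
  steps:
    - [[0.8, 0, 0, 0.06, 0], [0.8, 0, 0, 0.12, 0], [0.8, 0.025, -0.05, 0.12, -0.03], [0.8, 0.05, -0.1, 0.12, -0.06], [0.8, 0.075, -0.15, 0.12, -0.1], [0.8, 0.1, -0.205, 0.12, -0.13], [0.8, 0.117, -0.25, 0.12, -0.154], [0.8, 0.117, -0.25, 0.12, -0.154]]

```text
t: 18.8
tcp_pos: [0.6022, -0.0508, 0.1339]
tool_rot: [0.034, 0.705, -0.035, 0.707]
force: [-0.1, 0.9, -1.0]
finger_gap: 0.369
```

>>> send_rows:
  steps:
    - [[0.8, 0, 0, 0, 0], [0.8, 0, 0, -0.05, 0], [0.8, 0, 0, -0.09, 0], [0.8, 0, 0, -0.11, 0], [0.8, 0, 0, -0.118, 0], [0.8, 0, 0, -0.118, 0]]

```text
t: 19.55
tcp_pos: [0.6, -0.0458, 0.0169]
tool_rot: [0.032, 0.706, -0.032, 0.706]
force: [-1.4, 0.1, 1.7]
finger_gap: 0.371
```

```bash
python3 - <<'E'
from h import *
s=st();snap('wrist','pics/w13.png',1.5)
E
```

```text
t 19.55 tcp [ 0.6    -0.0458  0.0169] x [-0.  0. -1.] z [ 0.996 -0.091 -0.   ] jawyaw -5.19 F [-1.35  0.1   1.73] gap 0.371 q6 -0.17
```

View pics/w13.png

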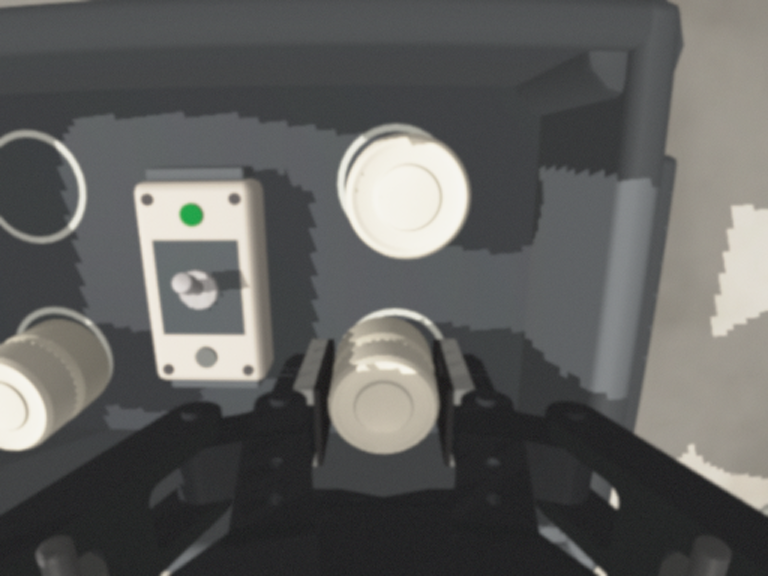

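>>> send_rows:
  steps:
    - [[0.5, 0, 0, 0, 0], [0.5, 0, 0, 0, 0], [0.5, 0, 0, 0, 0], [0.5, 0, 0, 0.02, 0], [0.5, 0, 0, 0.06, 0], [0.5, 0, 0, 0.12, 0], [0.4, -0.02, 0.03, 0.15, 0.03], [0.4, -0.04, 0.06, 0.15, 0.06]]

```text
t: 20.6
tcp_pos: [0.5623, 0.013, 0.1698]
tool_rot: [0.011, 0.704, -0.012, 0.71]
force: [-0.0, 1.2, -0.0]
finger_gap: 0.603
```

```bash
python3 - <<'E'
from h import *
s=st()
E
```

```text
t 20.6 tcp [0.5623 0.013  0.1698] x [ 0.009 -0.001 -1.   ] z [ 0.999 -0.032  0.009] jawyaw -1.84 F [-0.04  1.19 -0.04] gap 0.603 q6 -0.14
```

>>> send_rows:
  steps:
    - [[0.4, -0.035, 0.045, 0, 0.03], [0.4, -0.07, 0.09, 0, 0.05], [0.4, -0.105, 0.135, 0, 0.07], [0.4, -0.1455, 0.1875, 0, 0.094], [0.4, -0.1455, 0.1875, -0.05, 0.094], [0.4, -0.1455, 0.1875, -0.098, 0.094], [0.4, -0.1455, 0.1875, -0.098, 0.094], [0.4, -0.1455, 0.1875, -0.098, 0.094]]

```text
t: 21.6
tcp_pos: [0.4159, 0.2007, 0.0688]
tool_rot: [-0.022, 0.706, 0.022, 0.708]
force: [0.2, -0.1, -0.2]
finger_gap: 0.6
```

```bash
python3 - <<'E'
from h import *
s=st();np.save('w14.npy',wT(s));snap('wrist','pics/w14.png',1.5)
E
```

```text
t 21.6 tcp [0.4159 0.2007 0.0688] x [ 0.002  0.    -1.   ] z [0.998 0.062 0.002] jawyaw 3.53 F [ 0.19 -0.09 -0.19] gap 0.6 q6 0.15
```

View pics/w14.png

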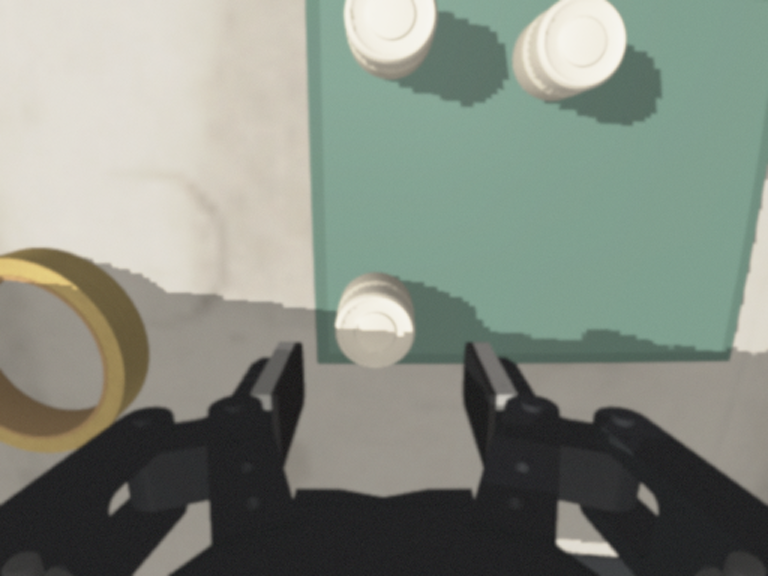

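Jar F's cap is at (375,328), about 2 mm off the jaws' centre, so I'll correct for that as I descend and grip.

>>> send_rows:
  steps:
    - [[0.4, -0.002, 0.001, -0.025, 0], [0.4, -0.002, 0.001, -0.055, 0], [0.4, -0.002, 0.001, -0.056, 0], [0.8, -0.002, 0.001, -0.056, 0], [0.8, -0.002, 0.001, -0.056, 0], [0.8, -0.002, 0.001, -0.056, 0], [0.8, -0.002, 0.001, -0.056, 0], [0.8, -0.002, 0.001, -0.055, 0]]

```text
t: 22.65
tcp_pos: [0.4136, 0.2017, 0.0134]
tool_rot: [-0.022, 0.706, 0.022, 0.708]
force: [-0.3, -0.1, 0.1]
finger_gap: 0.368
```

```bash
python3 - <<'E'
from h import *
s=st()
E
```

```text
t 22.65 tcp [0.4136 0.2017 0.0134] x [ 0.002  0.001 -1.   ] z [0.998 0.062 0.002] jawyaw 3.55 F [-0.28 -0.06  0.13] gap 0.368 q6 0.15
```

>>> send_rows:
  steps:
    - [[0.8, 0, 0, 0.06, 0], [0.8, 0, 0, 0.12, 0], [0.8, 0.02, -0.045, 0.12, -0.04], [0.8, 0.04, -0.09, 0.12, -0.08], [0.8, 0.06, -0.135, 0.12, -0.12], [0.8, 0.079, -0.179, 0.12, -0.154], [0.8, 0.079, -0.179, 0.12, -0.154], [0.8, 0.079, -0.179, 0.12, -0.154]]

```text
t: 23.65
tcp_pos: [0.4909, 0.0228, 0.1323]
tool_rot: [0.033, 0.707, -0.033, 0.706]
force: [0.0, 0.4, -0.3]
finger_gap: 0.364
```

>>> send_rows:
  steps:
    - [[0.8, 0, 0, 0, 0], [0.8, 0, 0, -0.05, 0], [0.8, 0, 0, -0.09, 0], [0.8, 0, 0, -0.11, 0], [0.8, 0, 0, -0.117, 0], [0.8, 0, 0, -0.117, 0]]

```text
t: 24.4
tcp_pos: [0.4914, 0.0236, 0.0158]
tool_rot: [0.032, 0.706, -0.032, 0.706]
force: [-0.1, -0.2, -0.4]
finger_gap: 0.37
```

```bash
python3 - <<'E'
from h import *
s=st();snap('wrist','pics/w15.png',1.5)
E
```

```text
t 24.4 tcp [0.4914 0.0236 0.0158] x [-0.  0. -1.] z [ 0.996 -0.09  -0.   ] jawyaw -5.17 F [-0.06 -0.17 -0.4 ] gap 0.37 q6 -0.09
```

View pics/w15.png

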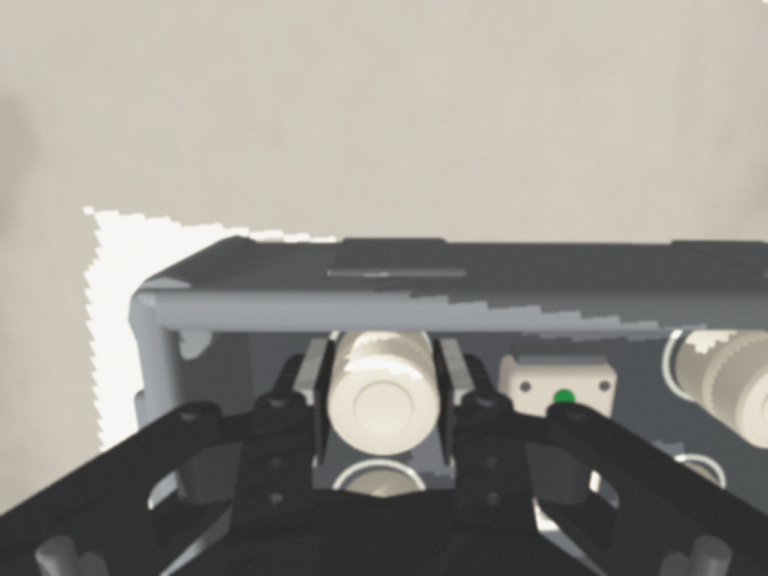

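>>> send_rows:
  steps:
    - [[0.5, 0, 0, 0, 0], [0.5, 0, 0, 0, 0], [0.5, 0, 0, 0, 0], [0.5, 0, 0, 0.02, 0], [0.5, 0, 0, 0.06, 0], [0.5, 0, 0, 0.12, 0], [0.4, 0.025, -0.03, 0.165, 0], [0.4, 0.053, -0.063, 0.165, 0]]

```text
t: 25.45
tcp_pos: [0.5476, -0.0413, 0.1847]
tool_rot: [0.031, 0.703, -0.033, 0.709]
force: [1.0, 0.4, 0.1]
finger_gap: 0.598
```

>>> send_rows:
  steps:
    - [[0.4, 0, 0, 0, 0], [0.4, 0, 0, 0, 0], [0.4, 0, 0, 0, 0]]

```text
t: 25.82
tcp_pos: [0.5433, -0.0395, 0.1795]
tool_rot: [0.033, 0.707, -0.032, 0.705]
force: [-0.4, 0.0, 0.5]
finger_gap: 0.599
```

```bash
python3 - <<'E'
from h import *
s=st();np.save('w16.npy',wT(s));snap('wrist','pics/w16.png',1.5)
snap('top','pics/top1.png')
t=cv2.imread("pics/top1.png");cv2.imwrite('pics/top1c.png',cv2.resize(t[165:265,150:345],None,fx=4,fy=4,interpolation=cv2.INTER_CUBIC))
E
```

```text
t 25.82 tcp [ 0.5433 -0.0395  0.1795] x [-0.003  0.001 -1.   ] z [ 0.996 -0.091 -0.003] jawyaw -5.23 F [-0.36  0.02  0.47] gap 0.599 q6 -0.19
```

View pics/w16.png

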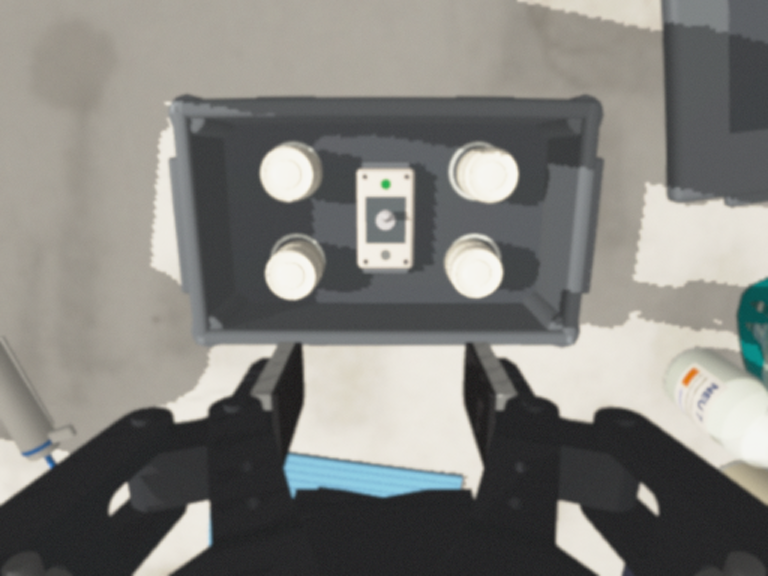

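View pics/top1c.png

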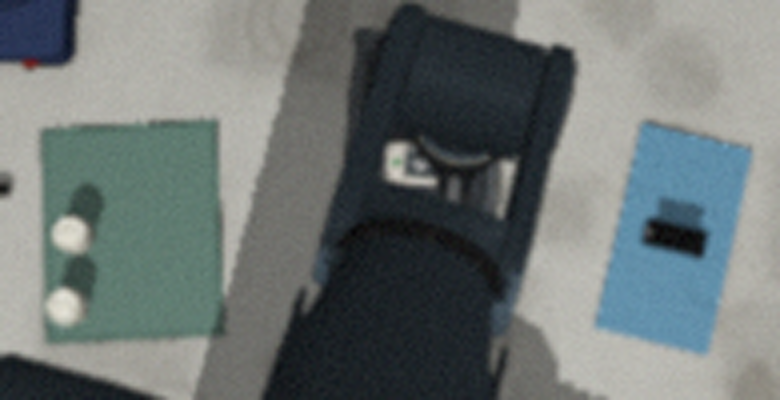

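```bash
python3 - <<'E'
from h import *
T=np.load('w16.npy')
m=px('wrist',np.array([(290,172),(489,174),(293,271),(475,269)])/1.5,.04,T)
t=np.array([.5474,-.0123]);a=np.radians(-5.2);c,s=np.cos(a),np.sin(a)
print(((m[:,:2]-t)@np.array([[c,-s],[s,c]])).round(4))
print('tip pred on/off',[proj('wrist',[(t[0]-s*y,t[1]+c*y,.022+.0124)],T)*1.5 for y in(.0053,-.0053)])
E
```

```text
[[-0.0559  0.0303]
 [ 0.0601  0.0291]
 [-0.057  -0.0291]
 [ 0.0545 -0.0278]]
tip pred on/off [array([[385.91362579, 213.54545471]]), array([[385.90151431, 230.93240897]])]
```

All four jars are within 6 mm of their marks and the toggle is on. Now to the pad.

>>> send_rows:
  steps:
    - [[0.4, -0.015, -0.06, 0.03, -0.04], [0.4, -0.03, -0.12, 0.03, -0.08], [0.4, -0.045, -0.18, 0.03, -0.11], [0.4, -0.061, -0.24, 0.03, -0.145], [0.4, -0.061, -0.24, 0.03, -0.145], [0.4, -0.061, -0.24, 0.03, -0.145], [0.4, -0.061, -0.24, 0.03, -0.145]]

```text
t: 26.8
tcp_pos: [0.4839, -0.2784, 0.2101]
tool_rot: [0.083, 0.703, -0.082, 0.702]
force: [0.2, 0.5, -0.0]
finger_gap: 0.595
```

```bash
python3 - <<'E'
from h import *
s=st();np.save('w17.npy',wT(s));snap('wrist','pics/w17.png',1.5)
E
```

```text
t 26.8 tcp [ 0.4839 -0.2784  0.2101] x [-0.001  0.001 -1.   ] z [ 0.973 -0.233 -0.001] jawyaw -13.45 F [ 0.17  0.54 -0.03] gap 0.595 q6 -0.49
```

View pics/w17.png

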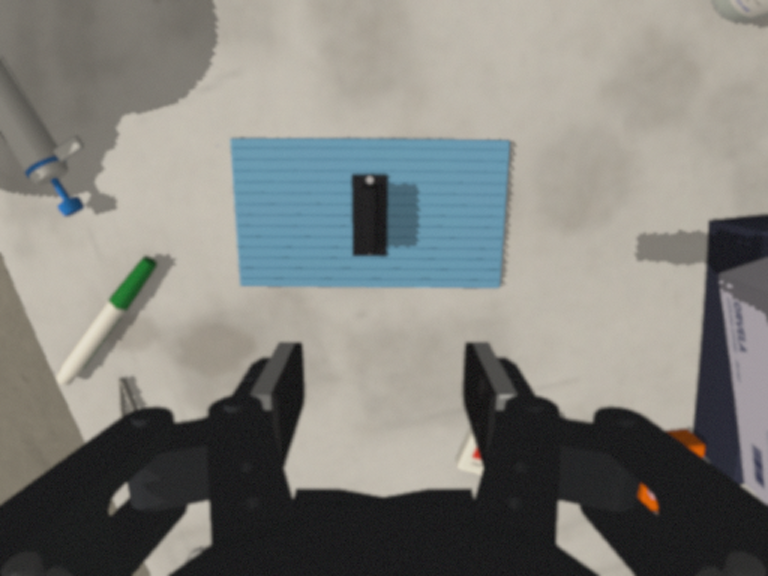

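```bash
python3 - <<'E'
from h import *
T=np.load('w17.npy')
m=px('wrist',np.array([(232,138),(510,141),(501,287),(241,285)])/1.5,.005,T)
print(fit(np.array([(-.1,.055),(.1,.055),(.1,-.055),(-.1,-.055)]),m))
m=px('wrist',np.array([(353,175),(387,175),(387,255),(354,255)])/1.5,.035,T);print(m.mean(0),m)
E
```

```text
(array([ 0.48084561, -0.25234821]), np.float64(-13.975165112082852), array([[ 0.00099933, -0.00108357],
       [-0.00179974, -0.0009248 ],
       [-0.00021403,  0.00126063],
       [ 0.00101444,  0.00074774]]))
[ 0.48193885 -0.24937448  0.035     ] [[ 0.47734579 -0.2207485   0.035     ]
 [ 0.49901029 -0.22595519  0.035     ]
 [ 0.48665387 -0.27802188  0.035     ]
 [ 0.46474545 -0.27277234  0.035     ]]
```

```bash
python3 - <<'E'
import cv2
im=cv2.imread('pics/w17.png');c=cv2.resize(im[150:280,320:440],None,fx=5,fy=5,interpolation=cv2.INTER_CUBIC)
cv2.imwrite('pics/w17c.png',cv2.convertScaleAbs(c,alpha=2.0,beta=0))
E
```

```text
(no output)
```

View pics/w17c.png

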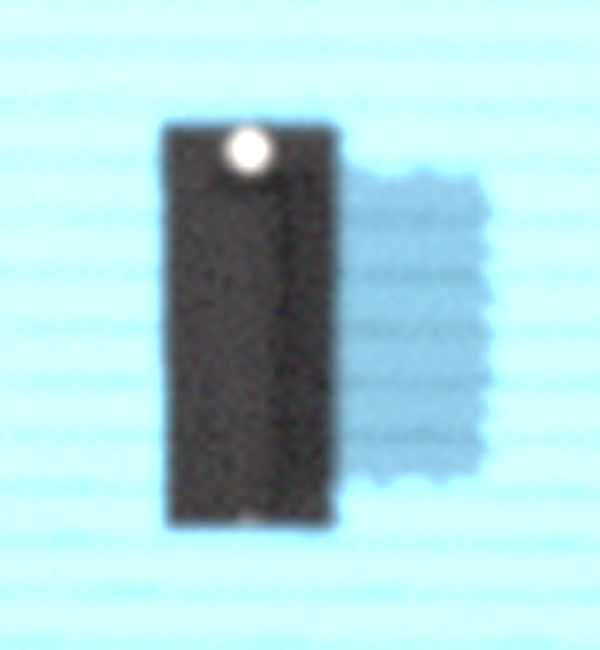

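>>> send_rows:
  steps:
    - [[0.4, -0.002, 0.027, -0.05, -0.008], [0.4, -0.002, 0.027, -0.1, -0.008], [0.4, -0.002, 0.027, -0.15, -0.008], [0.4, -0.002, 0.027, -0.16, -0.008], [0.4, -0.002, 0.027, -0.16, -0.008], [0.4, -0.002, 0.027, -0.16, -0.008]]

```text
t: 27.6
tcp_pos: [0.4832, -0.2541, 0.0522]
tool_rot: [0.085, 0.701, -0.087, 0.703]
force: [-0.4, -0.3, 0.5]
finger_gap: 0.599
```

```bash
python3 - <<'E'
from h import *
s=st();np.save('w18.npy',wT(s));snap('wrist','pics/w18.png',1.5)
E
```

```text
t 27.6 tcp [ 0.4832 -0.2541  0.0522] x [ 0.003 -0.002 -1.   ] z [ 0.97  -0.242  0.004] jawyaw -14.0 F [-0.42 -0.32  0.5 ] gap 0.599 q6 -0.44
```

View pics/w18.png

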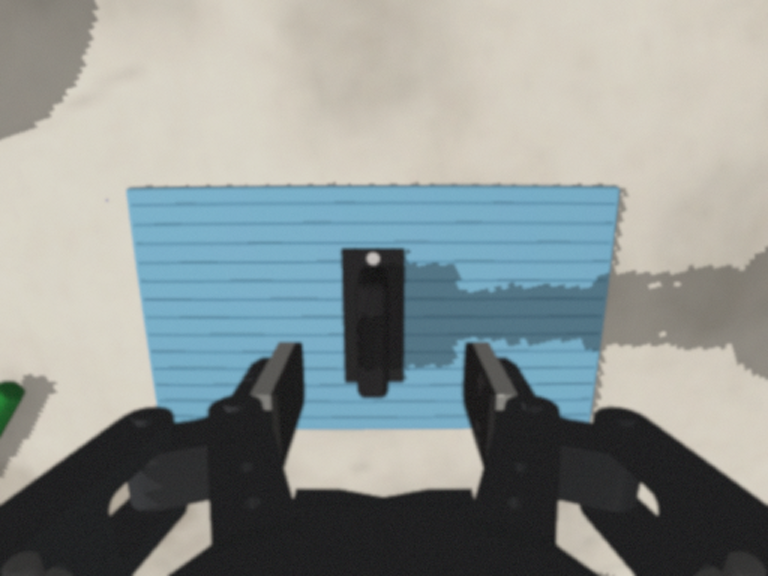

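```bash
python3 - <<'E'
from h import *
T=np.load('w18.npy')
for z in(.005,.008):
  m=px('wrist',np.array([(342,249),(404,249),(403,381),(347,382)])/1.5,z,T);print(m.mean(0).round(4),np.linalg.norm(m[1]-m[0]),np.linalg.norm(m[2]-m[1]))
m=px('wrist',np.array([(128,188),(618,187),(591,430)])/1.5,.005,T)
print(fit(np.array([(-.1,.055),(.1,.055),(.1,-.055)]),m))
# upright top face
m=px('wrist',np.array([(358,268),(387,268),(388,393),(359,393)])/1.5,.035,T);print(m.mean(0),np.linalg.norm(m[1]-m[0]),np.linalg.norm(m[2]-m[1]))
E
```

```text
[ 0.4797 -0.2528  0.005 ] 0.025168746762729295 0.05902237582398215
[ 0.48   -0.2518  0.008 ] 0.024769477308225752 0.05808606254541858
(array([ 0.47963899, -0.25295769]), np.float64(-13.980166245952244), array([[ 1.81953674e-03, -3.57484710e-04],
       [-1.91457642e-03,  6.73241238e-04],
       [ 9.50396815e-05, -3.15756528e-04]]))
[ 0.48101155 -0.24800645  0.035     ] 0.010007653663451384 0.047929057117536984
```

>>> send_rows:
  grip_force: 60
  steps:
    - [[0.4, -0.003, 0.002, -0.02, 0], [0.4, -0.003, 0.002, -0.037, 0], [0.4, -0.003, 0.002, -0.037, 0], [0.4, -0.003, 0.002, -0.037, 0]]

```text
t: 28.15
tcp_pos: [0.4792, -0.2518, 0.0137]
tool_rot: [0.086, 0.702, -0.087, 0.702]
force: [-0.8, -0.3, 0.3]
finger_gap: 0.598
```

```bash
python3 - <<'E'
from h import *
s=st()
E
```

```text
t 28.15 tcp [ 0.4792 -0.2518  0.0137] x [ 0.001 -0.001 -1.   ] z [ 0.97  -0.243  0.001] jawyaw -14.04 F [-0.78 -0.28  0.34] gap 0.598 q6 -0.45
```

>>> send_rows:
  steps:
    - [[0.7, 0, 0, 0, 0], [0.95, 0, 0, 0, 0], [0.95, 0, 0, 0, 0], [0.95, 0, 0, 0, 0], [0.95, 0, 0, 0, 0], [0.95, 0, 0, 0, 0]]

```text
t: 28.9
tcp_pos: [0.4791, -0.2517, 0.0139]
tool_rot: [0.086, 0.702, -0.087, 0.702]
force: [-0.1, 0.4, 6.1]
finger_gap: 0.127
```

```bash
python3 - <<'E'
from h import *
s=st()
E
```

```text
t 28.9 tcp [ 0.4791 -0.2517  0.0139] x [ 0.001 -0.001 -1.   ] z [ 0.97  -0.242  0.001] jawyaw -14.03 F [-0.08  0.39  6.07] gap 0.127 q6 -0.45
```

>>> send_rows:
  steps:
    - [[0.95, 0, 0, 0.02, 0], [0.95, 0, 0, 0.06, 0], [0.95, 0, 0, 0.1, 0], [0.95, 0, 0, 0.14, 0], [0.95, 0, 0, 0.14, 0]]

```text
t: 29.52
tcp_pos: [0.4804, -0.2526, 0.1559]
tool_rot: [0.085, 0.7, -0.088, 0.704]
force: [-0.1, -0.3, -2.1]
finger_gap: 0.122
```

>>> send_rows:
  steps:
    - [[0.95, 0.01, 0.03, 0, 0.02], [0.95, 0.02, 0.07, 0, 0.05], [0.95, 0.03, 0.11, 0, 0.08], [0.95, 0.042, 0.15, 0, 0.11], [0.95, 0.054, 0.19, 0, 0.14], [0.95, 0.065, 0.225, 0, 0.154], [0.95, 0.0685, 0.24, 0, 0.154], [0.95, 0.0685, 0.24, 0, 0.154]]

```text
t: 30.52
tcp_pos: [0.5465, -0.0108, 0.1521]
tool_rot: [0.032, 0.707, -0.032, 0.706]
force: [0.9, -0.0, -1.5]
finger_gap: 0.121
```

>>> send_rows:
  steps:
    - [[0.95, 0, 0, 0, 0], [0.95, 0, 0, 0, 0], [0.95, 0, 0, 0, 0]]

```text
t: 30.9
tcp_pos: [0.5472, -0.0124, 0.1534]
tool_rot: [0.033, 0.706, -0.033, 0.706]
force: [0.2, -0.0, -1.3]
finger_gap: 0.121
```

```bash
python3 - <<'E'
from h import *
s=st();np.save('w19.npy',wT(s));snap('wrist','pics/w19.png',1.5)
snap('side','pics/side2.png')
E
```

```text
t 30.9 tcp [ 0.5472 -0.0124  0.1534] x [ 0. -0. -1.] z [ 0.996 -0.092  0.   ] jawyaw -5.3 F [ 0.18 -0.04 -1.3 ] gap 0.121 q6 -0.13
```

View pics/w19.png

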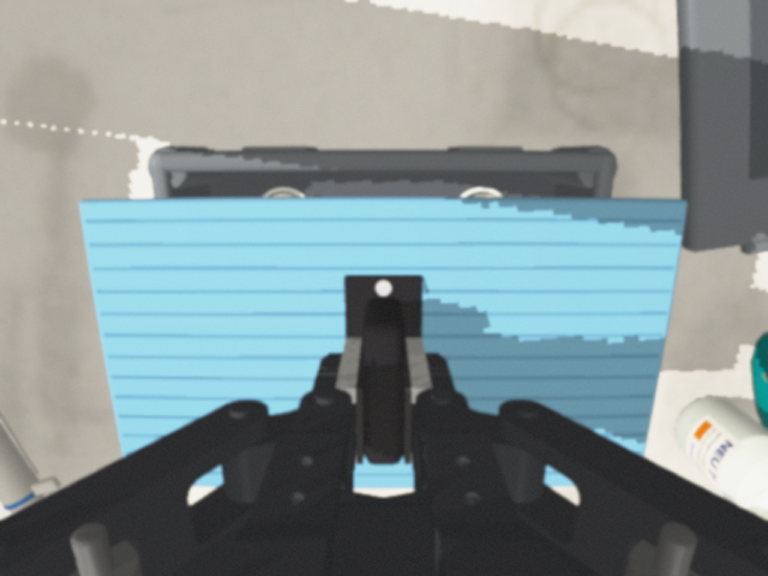

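View pics/side2.png

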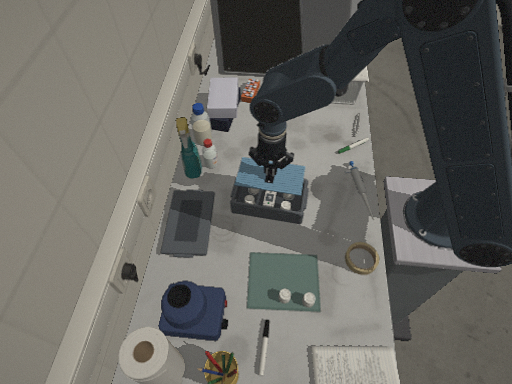

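```bash
python3 - <<'E'
from h import *
T=np.load('w19.npy');z=.1534-.0139+.005
m=px('wrist',np.array([(81,202),(686,202),(353,276)])/1.5,z,T)
print(m, np.linalg.norm(m[1]-m[0]))
d=m[1]-m[0];a=np.arctan2(d[1],d[0]);print(np.degrees(a))
n=np.array([np.sin(a),-np.cos(a)]);print('centre',(m[0]+m[1])[:2]/2+n*.055)
m=px('wrist',np.array([(345,276),(423,276)])/1.5,z+.002,T);print('foot',m.mean(0)[:2]+n*.029)
m=px('wrist',np.array([(156,152),(611,152)])/1.5,.062,T);print('rim',m,m.mean(0)[:2]+n*.07)
E
```

```text
[[0.45461442 0.05002139 0.1445    ]
 [0.65038283 0.03181581 0.1445    ]
 [0.5401398  0.01706663 0.1445    ]] 0.19661310584580885
-5.312966439206166
centre [ 0.54740584 -0.01384511]
foot [ 0.54764214 -0.01224208]
rim [[0.4444079  0.06702094 0.062     ]
 [0.66384089 0.04664084 0.062     ]] [ 0.54764268 -0.01286838]
```

>>> send_rows:
  steps:
    - [[0.95, 0, 0, -0.03, 0], [0.95, 0, 0, -0.055, 0], [0.95, 0, 0, -0.075, 0], [0.95, 0, 0, -0.088, 0], [0.95, 0, 0, -0.093, 0], [0.95, 0, 0, -0.096, 0], [0.95, 0, 0, -0.096, 0]]

```text
t: 31.88
tcp_pos: [0.5476, -0.0115, 0.0577]
tool_rot: [0.032, 0.706, -0.032, 0.707]
force: [0.5, -0.7, -1.3]
finger_gap: 0.122
```

```bash
python3 - <<'E'
from h import *
s=st();np.save('w20.npy',wT(s));snap('wrist','pics/w20.png',1.5)
E
```

```text
t 31.88 tcp [ 0.5476 -0.0115  0.0577] x [ 0.001 -0.    -1.   ] z [ 0.996 -0.091  0.001] jawyaw -5.21 F [ 0.48 -0.71 -1.31] gap 0.122 q6 -0.13
```

View pics/w20.png

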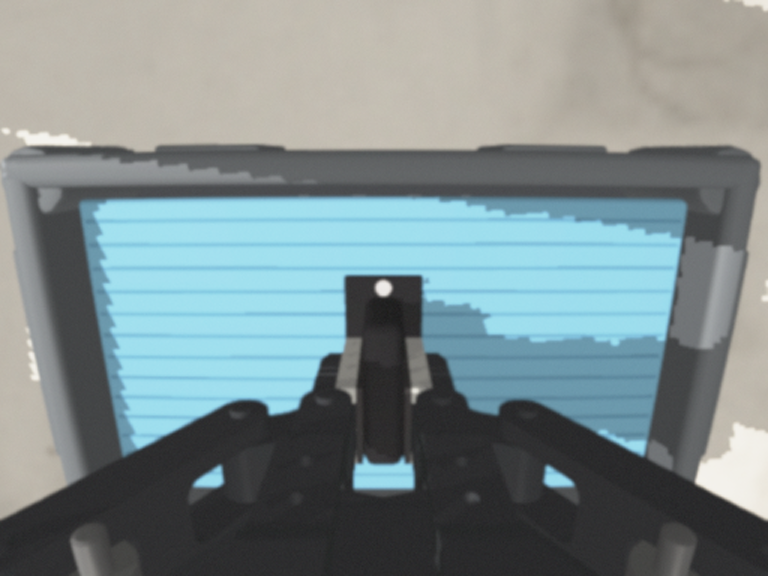

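The pad is inside the walls with even margins. Now the final lowering.

>>> send_rows:
  steps:
    - [[0.95, 0, 0, -0.002, 0], [0.95, 0, 0, -0.0035, 0], [0.95, 0, 0, -0.0045, 0], [0.95, 0, 0, -0.0045, 0]]

```text
t: 32.42
tcp_pos: [0.5475, -0.0115, 0.0542]
tool_rot: [0.032, 0.706, -0.032, 0.707]
force: [-2.5, 0.1, 9.2]
finger_gap: 0.125
```

```bash
python3 - <<'E'
from h import *
s=st()
E
```

```text
t 32.42 tcp [ 0.5475 -0.0115  0.0542] x [ 0.001 -0.    -1.   ] z [ 0.996 -0.091  0.001] jawyaw -5.21 F [-2.51  0.1   9.22] gap 0.125 q6 -0.13
```

>>> send_rows:
  grip_force: 30
  steps:
    - [[0.8, 0, 0, 0, 0], [0.65, 0, 0, 0, 0], [0.65, 0, 0, 0, 0], [0.65, 0, 0, 0.01, 0], [0.65, 0, 0, 0.03, 0], [0.65, 0, 0, 0.07, 0], [0.5, 0, -0.02, 0.12, 0], [0.4, 0, -0.03, 0.13, 0]]

```text
t: 33.42
tcp_pos: [0.5496, -0.0426, 0.1869]
tool_rot: [0.031, 0.704, -0.033, 0.709]
force: [0.4, -0.4, -0.6]
finger_gap: 0.598
```

>>> send_rows:
  steps:
    - [[0.4, 0, 0, 0, 0], [0.4, 0, 0, 0, 0], [0.4, 0, 0, 0, 0]]

```text
t: 33.8
tcp_pos: [0.5463, -0.0407, 0.1813]
tool_rot: [0.032, 0.708, -0.032, 0.705]
force: [0.3, 0.2, 0.1]
finger_gap: 0.599
```

```bash
python3 - <<'E'
from h import *
s=st();np.save('w21.npy',wT(s));snap('wrist','pics/w21.png',1.5)
E
```

```text
t 33.8 tcp [ 0.5463 -0.0407  0.1813] x [-0.003  0.001 -1.   ] z [ 0.996 -0.09  -0.003] jawyaw -5.19 F [0.3  0.16 0.09] gap 0.599 q6 -0.19
```

View pics/w21.png

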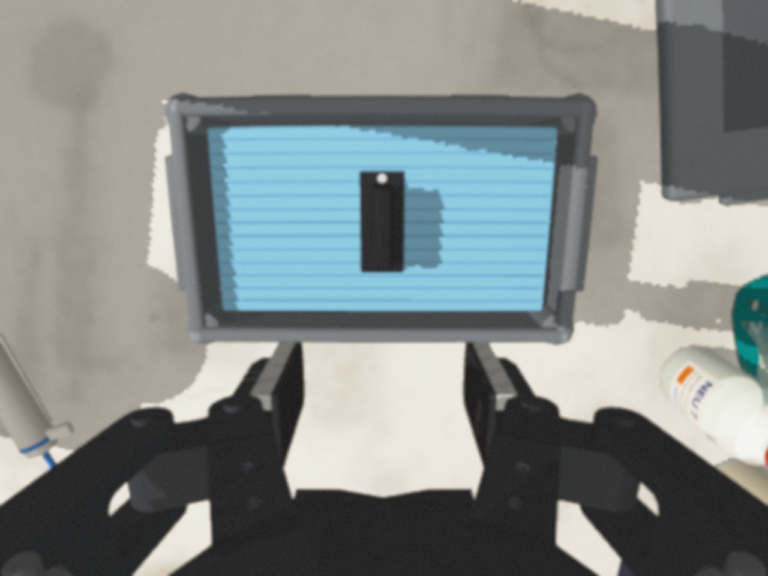

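```bash
python3 - <<'E'
from h import *
T=np.load('w21.npy')
m=px('wrist',np.array([(209,127),(557,127),(544,311),(223,311)])/1.5,.045,T)
print(fit(np.array([(-.1,.055),(.1,.055),(.1,-.055),(-.1,-.055)]),m))
E
```

```text
(array([ 0.54865306, -0.01235274]), np.float64(-5.151343479656258), array([[ 1.14413527e-03, -8.36041178e-05],
       [-1.37029977e-03, -6.86705230e-05],
       [ 1.92280344e-04,  5.80298467e-05],
       [ 3.38841613e-05,  9.42447941e-05]]))
```

The pad is centred and level in the box. Now jar A.

>>> send_rows:
  steps:
    - [[0.4, -0.008, 0.04, 0, 0.02], [0.4, -0.017, 0.085, 0, 0.04], [0.4, -0.026, 0.13, 0, 0.06], [0.4, -0.035, 0.18, 0, 0.08], [0.4, -0.044, 0.23, 0, 0.1], [0.4, -0.053, 0.275, 0, 0.12], [0.4, -0.061, 0.315, 0, 0.14], [0.4, -0.068, 0.351, 0, 0.152]]

```text
t: 34.85
tcp_pos: [0.4782, 0.3113, 0.1819]
tool_rot: [-0.022, 0.707, 0.022, 0.706]
force: [0.9, -0.3, 1.0]
finger_gap: 0.594
```

>>> send_rows:
  steps:
    - [[0.4, 0, 0, -0.05, 0], [0.4, 0, 0, -0.1, 0], [0.4, 0, 0, -0.113, 0], [0.4, 0, 0, -0.113, 0], [0.4, 0, 0, -0.113, 0]]

```text
t: 35.48
tcp_pos: [0.4807, 0.31, 0.0714]
tool_rot: [-0.021, 0.706, 0.022, 0.708]
force: [-0.1, -0.6, 0.6]
finger_gap: 0.602
```

```bash
python3 - <<'E'
from h import *
s=st();T=wT(s);snap('wrist','pics/w22.png',1.5)
E
```

```text
t 35.48 tcp [0.4807 0.31   0.0714] x [ 0.003  0.001 -1.   ] z [0.998 0.061 0.003] jawyaw 3.49 F [-0.08 -0.6   0.58] gap 0.602 q6 0.32
```

View pics/w22.png

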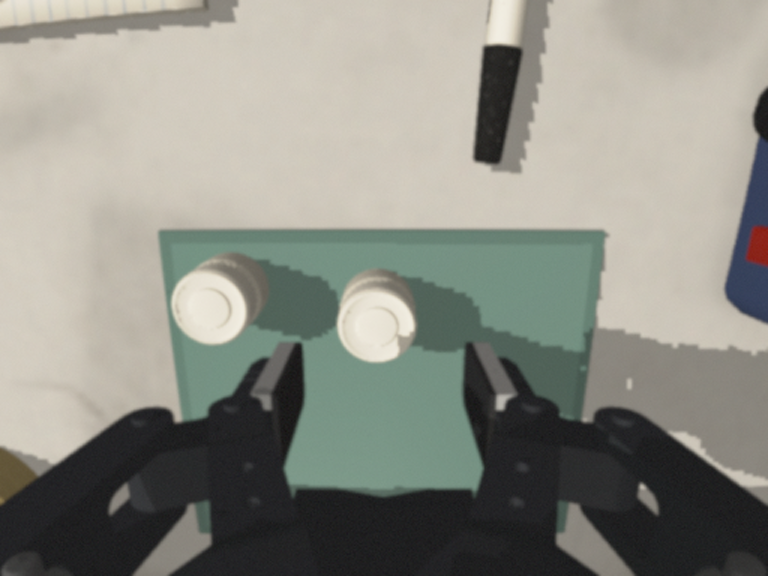

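>>> send_rows:
  steps:
    - [[0.4, -0.002, 0.002, -0.025, 0], [0.4, -0.002, 0.002, -0.055, 0], [0.4, -0.002, 0.002, -0.058, 0], [0.8, -0.002, 0.002, -0.058, 0], [0.8, -0.002, 0.002, -0.058, 0], [0.8, -0.002, 0.002, -0.058, 0], [0.8, -0.002, 0.002, -0.058, 0], [0.8, -0.002, 0.002, -0.057, 0]]

```text
t: 36.52
tcp_pos: [0.4776, 0.3117, 0.0134]
tool_rot: [-0.021, 0.706, 0.022, 0.707]
force: [0.4, 0.1, -1.0]
finger_gap: 0.374
```

```bash
python3 - <<'E'
from h import *
s=st()
t=np.array([.548,-.0123]);a=np.radians(-5.2);c,q=np.cos(a),np.sin(a)
print((np.array([(.055,0),(-.055,0)])@np.array([[c,q],[-q,c]])+t).round(4))
E
```

```text
t 36.52 tcp [0.4776 0.3117 0.0134] x [ 0.001  0.    -1.   ] z [0.998 0.061 0.001] jawyaw 3.49 F [ 0.4   0.11 -1.03] gap 0.374 q6 0.32
[[ 0.6028 -0.0173]
 [ 0.4932 -0.0073]]
```

>>> send_rows:
  steps:
    - [[0.8, 0, 0, 0.06, 0], [0.8, 0, 0, 0.12, 0], [0.8, 0.02, -0.05, 0.16, -0.02], [0.8, 0.04, -0.1, 0.16, -0.04], [0.8, 0.06, -0.15, 0.16, -0.06], [0.8, 0.08, -0.2, 0.16, -0.09], [0.8, 0.1, -0.25, 0.16, -0.12], [0.8, 0.115, -0.3, 0.16, -0.14]]

```text
t: 37.52
tcp_pos: [0.5926, 0.0099, 0.1726]
tool_rot: [0.028, 0.707, -0.028, 0.706]
force: [0.9, 0.5, -1.0]
finger_gap: 0.372
```

>>> send_rows:
  steps:
    - [[0.8, 0.01, -0.029, 0, -0.013], [0.8, 0.01, -0.029, 0, -0.013], [0.8, 0.01, -0.029, -0.05, -0.013], [0.8, 0.01, -0.029, -0.09, -0.013], [0.8, 0.01, -0.029, -0.105, -0.013], [0.8, 0.01, -0.029, -0.112, -0.013], [0.8, 0.01, -0.029, -0.112, -0.013]]

```text
t: 38.4
tcp_pos: [0.6029, -0.0171, 0.0615]
tool_rot: [0.032, 0.706, -0.032, 0.707]
force: [0.8, -0.4, -0.9]
finger_gap: 0.374
```

```bash
python3 - <<'E'
from h import *
s=st();T=wT(s);snap('wrist','pics/w23.png',1.5)
E
```

```text
t 38.4 tcp [ 0.6029 -0.0171  0.0615] x [ 0.001 -0.    -1.   ] z [ 0.996 -0.091  0.001] jawyaw -5.24 F [ 0.75 -0.4  -0.93] gap 0.374 q6 -0.12
```

View pics/w23.png

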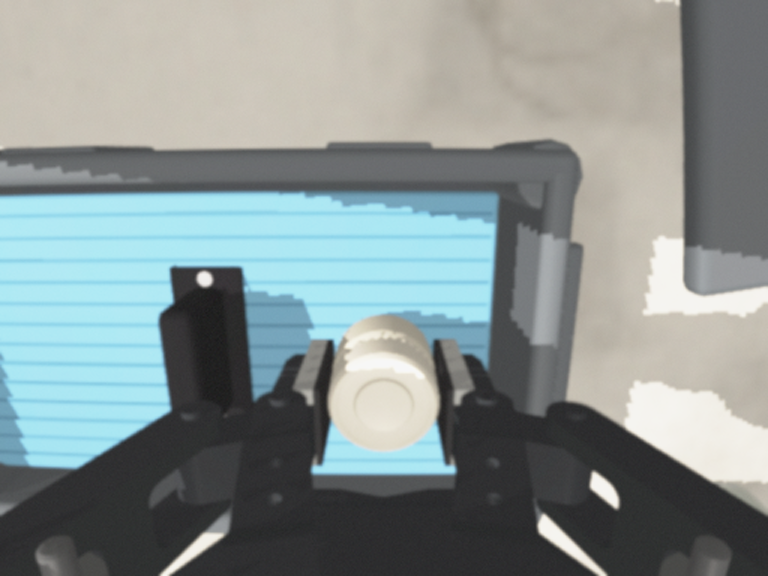

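>>> send_rows:
  steps:
    - [[0.8, 0, 0, -0.003, 0], [0.8, 0, 0, -0.005, 0], [0.8, 0, 0, -0.0055, 0], [0.8, 0, 0, -0.0055, 0]]

```text
t: 38.95
tcp_pos: [0.6024, -0.0175, 0.0556]
tool_rot: [0.033, 0.706, -0.033, 0.706]
force: [-0.9, 0.1, 1.5]
finger_gap: 0.373
```

```bash
python3 - <<'E'
from h import *
s=st()
E
```

```text
t 38.95 tcp [ 0.6024 -0.0175  0.0556] x [ 0. -0. -1.] z [ 0.996 -0.092  0.   ] jawyaw -5.28 F [-0.9   0.13  1.54] gap 0.373 q6 -0.12
```

>>> send_rows:
  steps:
    - [[0.5, 0, 0, 0, 0], [0.5, 0, 0, 0, 0], [0.5, 0, 0, 0, 0], [0.5, 0, 0, 0.02, 0], [0.5, 0, 0, 0.06, 0], [0.5, 0, 0, 0.1, 0], [0.4, -0.02, -0.02, 0.12, 0], [0.4, -0.02, -0.02, 0.12, 0]]

```text
t: 39.95
tcp_pos: [0.5824, -0.0383, 0.1771]
tool_rot: [0.033, 0.705, -0.033, 0.707]
force: [-0.2, 0.0, -0.3]
finger_gap: 0.6
```

```bash
python3 - <<'E'
from h import *
s=st();T=wT(s);snap('wrist','pics/w24.png',1.5)
E
```

```text
t 39.95 tcp [ 0.5824 -0.0383  0.1771] x [ 0.003 -0.001 -1.   ] z [ 0.996 -0.093  0.003] jawyaw -5.36 F [-0.21  0.01 -0.29] gap 0.6 q6 -0.16
```

View pics/w24.png

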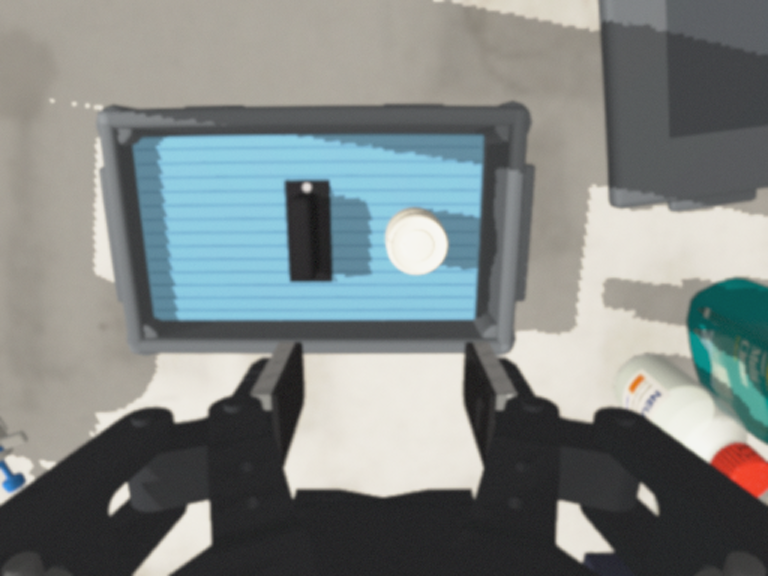

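>>> send_rows:
  steps:
    - [[0.4, -0.02, 0.04, 0, 0.02], [0.4, -0.04, 0.085, 0, 0.04], [0.4, -0.062, 0.13, 0, 0.06], [0.4, -0.085, 0.178, 0, 0.08], [0.4, -0.107, 0.224, 0, 0.1], [0.4, -0.13, 0.27, 0, 0.12], [0.4, -0.15, 0.312, 0, 0.14], [0.4, -0.169, 0.352, 0, 0.154]]

```text
t: 41.0
tcp_pos: [0.412, 0.3165, 0.1741]
tool_rot: [-0.022, 0.707, 0.022, 0.706]
force: [0.8, -0.3, -1.0]
finger_gap: 0.6
```

>>> send_rows:
  steps:
    - [[0.4, 0, 0, -0.05, 0], [0.4, 0, 0, -0.1, 0], [0.4, 0, 0, -0.107, 0], [0.4, 0, 0, -0.107, 0], [0.4, 0, 0, -0.107, 0]]

```text
t: 41.62
tcp_pos: [0.4146, 0.3151, 0.0698]
tool_rot: [-0.021, 0.706, 0.022, 0.708]
force: [0.6, -0.0, 0.1]
finger_gap: 0.601
```

```bash
python3 - <<'E'
from h import *
s=st();T=wT(s);snap('wrist','pics/w25.png',1.5)
E
```

```text
t 41.62 tcp [0.4146 0.3151 0.0698] x [ 0.003  0.001 -1.   ] z [0.998 0.062 0.003] jawyaw 3.53 F [ 0.59 -0.04  0.11] gap 0.601 q6 0.37
```

View pics/w25.png

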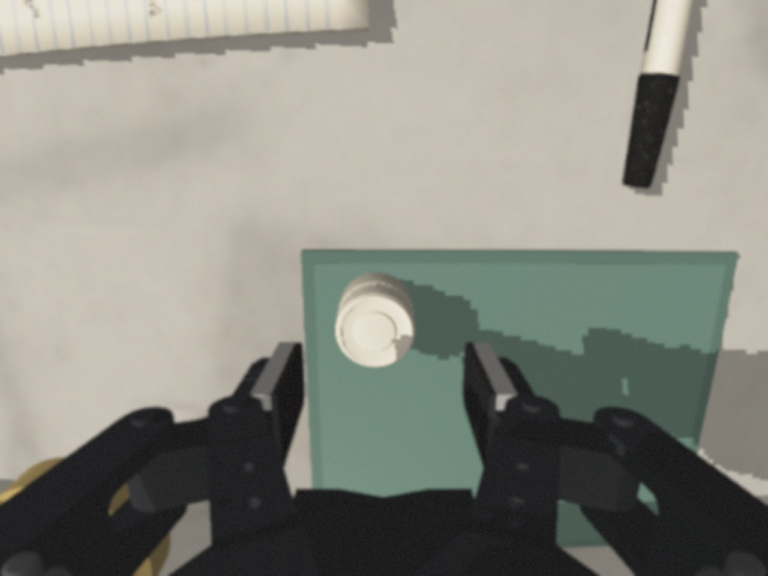

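>>> send_rows:
  steps:
    - [[0.4, -0.003, 0.001, -0.025, 0], [0.4, -0.003, 0.001, -0.055, 0], [0.4, -0.003, 0.001, -0.056, 0], [0.8, -0.003, 0.001, -0.056, 0], [0.8, -0.003, 0.001, -0.056, 0], [0.8, -0.003, 0.001, -0.056, 0], [0.8, -0.003, 0.001, -0.056, 0], [0.8, -0.003, 0.001, -0.055, 0]]

```text
t: 42.68
tcp_pos: [0.4107, 0.3158, 0.014]
tool_rot: [-0.022, 0.706, 0.022, 0.707]
force: [0.2, 0.3, -0.5]
finger_gap: 0.373
```

```bash
python3 - <<'E'
from h import *
s=st()
E
```

```text
t 42.67 tcp [0.4107 0.3158 0.014 ] x [ 0.001  0.001 -1.   ] z [0.998 0.062 0.001] jawyaw 3.55 F [ 0.22  0.27 -0.46] gap 0.373 q6 0.38
```

>>> send_rows:
  steps:
    - [[0.8, 0, 0, 0.06, 0], [0.8, 0, 0, 0.12, 0], [0.8, 0.013, -0.05, 0.16, -0.02], [0.8, 0.026, -0.1, 0.16, -0.04], [0.8, 0.039, -0.15, 0.16, -0.06], [0.8, 0.052, -0.2, 0.16, -0.09], [0.8, 0.065, -0.25, 0.16, -0.12], [0.8, 0.0775, -0.3, 0.16, -0.14]]

```text
t: 43.68
tcp_pos: [0.4877, 0.014, 0.1733]
tool_rot: [0.028, 0.707, -0.028, 0.706]
force: [0.1, -0.0, -0.2]
finger_gap: 0.368
```

>>> send_rows:
  steps:
    - [[0.8, 0.005, -0.023, 0, -0.014], [0.8, 0.005, -0.023, 0, -0.014], [0.8, 0.005, -0.023, -0.05, -0.014], [0.8, 0.005, -0.023, -0.09, -0.014], [0.8, 0.005, -0.023, -0.105, -0.014], [0.8, 0.005, -0.023, -0.112, -0.014], [0.8, 0.005, -0.023, -0.112, -0.014]]

```text
t: 44.55
tcp_pos: [0.4933, -0.0072, 0.0618]
tool_rot: [0.032, 0.706, -0.032, 0.707]
force: [-1.0, 0.2, -0.8]
finger_gap: 0.367
```

```bash
python3 - <<'E'
from h import *
s=st();T=wT(s);snap('wrist','pics/w26.png',1.5)
E
```

```text
t 44.55 tcp [ 0.4933 -0.0072  0.0618] x [ 0.001 -0.    -1.   ] z [ 0.996 -0.091  0.001] jawyaw -5.24 F [-0.97  0.19 -0.76] gap 0.367 q6 -0.15
```

View pics/w26.png

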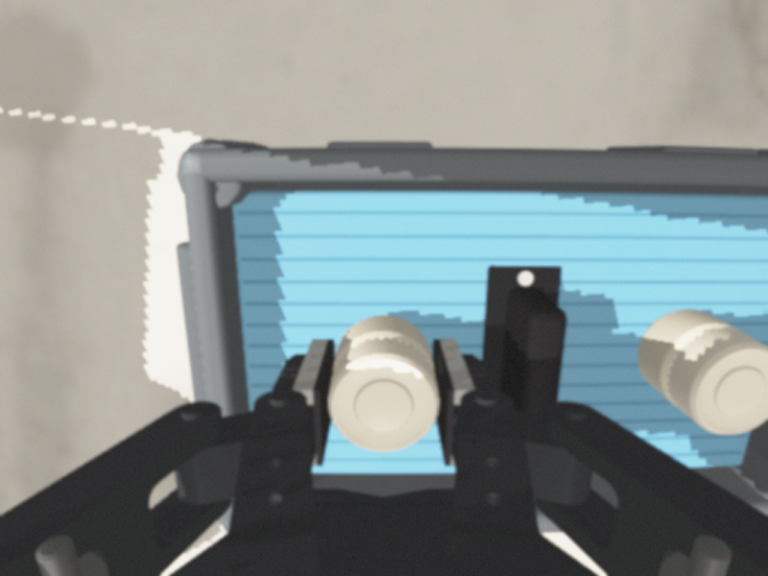

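>>> send_rows:
  steps:
    - [[0.8, 0, 0, -0.003, 0], [0.8, 0, 0, -0.005, 0], [0.8, 0, 0, -0.0057, 0], [0.8, 0, 0, -0.0057, 0]]

```text
t: 45.1
tcp_pos: [0.493, -0.0075, 0.0561]
tool_rot: [0.033, 0.706, -0.033, 0.707]
force: [-0.6, 0.2, 4.7]
finger_gap: 0.367
```

```bash
python3 - <<'E'
from h import *
s=st()
E
```

```text
t 45.1 tcp [ 0.493  -0.0075  0.0561] x [ 0.001 -0.    -1.   ] z [ 0.996 -0.092  0.001] jawyaw -5.28 F [-0.65  0.21  4.66] gap 0.367 q6 -0.15
```

>>> send_rows:
  steps:
    - [[0.5, 0, 0, 0, 0], [0.5, 0, 0, 0, 0], [0.5, 0, 0, 0, 0], [0.5, 0, 0, 0.02, 0], [0.5, 0, 0, 0.06, 0], [0.5, 0, 0, 0.1, 0], [0.5, 0.05, -0.03, 0.12, 0], [0.5, 0.05, -0.03, 0.12, 0]]

```text
t: 46.1
tcp_pos: [0.5487, -0.0402, 0.1783]
tool_rot: [0.032, 0.702, -0.034, 0.71]
force: [-0.1, 0.6, -0.3]
finger_gap: 0.501
```

>>> send_rows:
  steps:
    - [[0.5, 0, 0, 0, 0], [0.5, 0, 0, 0, 0], [0.5, 0, 0, 0, 0]]

```text
t: 46.48
tcp_pos: [0.5416, -0.0368, 0.1749]
tool_rot: [0.033, 0.707, -0.032, 0.706]
force: [0.0, -0.8, 0.4]
finger_gap: 0.499
```

```bash
python3 - <<'E'
from h import *
s=st();np.save('w27.npy',wT(s));snap('wrist','pics/w27.png',1.5);snap('side','pics/side3.png',1.5)
E
```

```text
t 46.48 tcp [ 0.5416 -0.0368  0.1749] x [-0.002  0.001 -1.   ] z [ 0.996 -0.091 -0.002] jawyaw -5.24 F [ 0.02 -0.81  0.44] gap 0.499 q6 -0.18
```

View pics/w27.png

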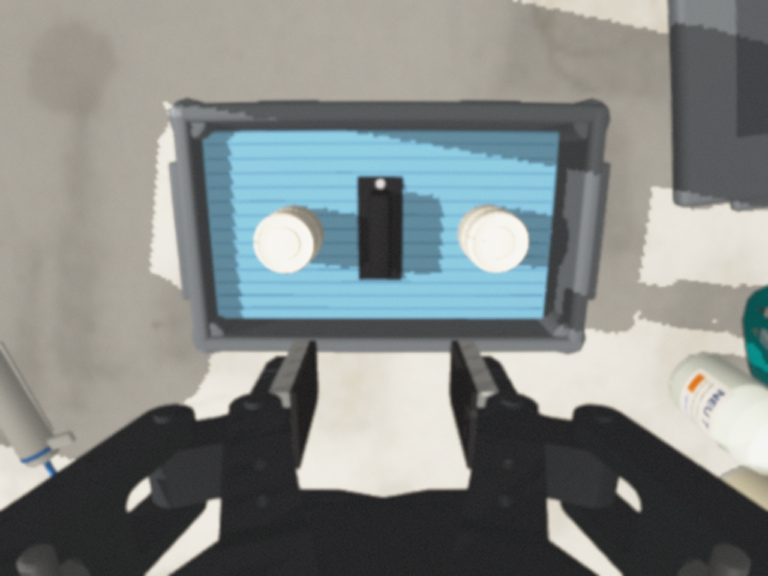

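View pics/side3.png

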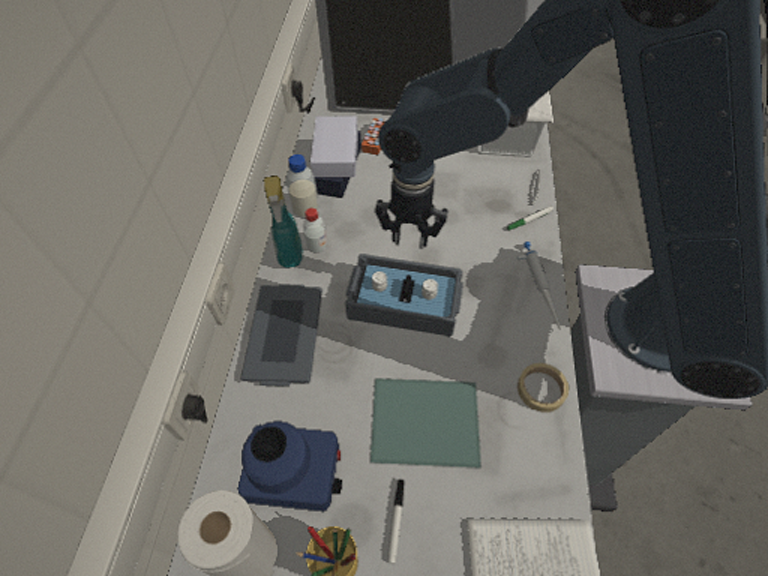

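```bash
python3 - <<'E'
from h import *
T=np.load('w27.npy')
m=px('wrist',np.array([(204,132),(559,132),(545,319),(218,319)])/1.5,.045,T)
print(fit(np.array([(-.1,.055),(.1,.055),(.1,-.055),(-.1,-.055)]),m))
m=px('wrist',np.array([(176,104),(604,104),(579,350),(201,349)])/1.5,.062,T)
print(fit(np.array([(-.115,.07),(.115,.07),(.115,-.07),(-.115,-.07)]),m))
print(st()['qd'].round(3)); print(manip.sign_off())
E
```

```text
(array([ 0.54288287, -0.0113658 ]), np.float64(-5.260786203856), array([[ 1.37114837e-03, -2.03058241e-04],
       [-1.30734766e-03,  1.49465820e-05],
       [ 9.56101169e-05,  1.41243302e-04],
       [-1.59410826e-04,  4.68683570e-05]]))
(array([ 0.5477697 , -0.01152626]), np.float64(-5.238294467301689), array([[ 0.00393453, -0.00222867],
       [-0.00473935, -0.00136179],
       [-0.00367943,  0.00184411],
       [ 0.00448424,  0.00174634]]))
t 46.58 tcp [ 0.5421 -0.037   0.1752] x [-0.001  0.    -1.   ] z [ 0.996 -0.092 -0.001] jawyaw -5.25 F [ 0.14 -0.36  0.28] gap 0.501 q6 -0.18
[-0.002 -0.002 -0.007 -0.001  0.001 -0.001]
the job is handed in; nothing more can be done
None
```

I packed the box as asked and handed the job in at about 46.6 s, with the fingers clear of everything. It returned no verdict.

- **Logger:** the toggle was off, leaning to the grey dot. I flipped it once, and two later wrist pictures, including the one just before the pad went in, showed it leaning to the green dot. It is hidden under the pad now, so I couldn't check it again at the end.
- **Lower layer:** four jars stand on the ring marks. I measured them 1 to 6 mm from the centres (limit 15 mm).
- **Pad:** right after release it measured about 1 mm from the box's centre and aligned with it. The last picture put it about 5 mm off along x. It was taken while the arm was still settling, and the same picture's rim fit was rough (residuals up to about 5 mm). If the 5 mm is real, it is still inside the 10 mm limit.
- **Upper layer:** six jars were present, so two went on the pad, and both look upright in the last wrist and side pictures.
- **Other objects:** I didn't touch the marker or the red-capped bottle, and neither looks moved in the pictures. I never clearly picked out the timer; no object off the mat was approached.
- **Contact and cameras:** while I was releasing the jar on mark_3, the tool read about 5 to 8 N, probably a finger link touching the box wall. The top and side cameras disagreed with the wrist camera by up to about 7 mm, so I went by the wrist camera.

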